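Assemble the pigment sieve stack

ROBOT

A 6-joint arm with a two-finger parallel gripper is mounted at the origin on a cart in front of the work surface, level with it; the furniture and walls round the work are solid. World frame = base frame: x ahead of the robot, y to its left, z up, the work surface at z = 0. Lengths are in m, angles in rad, forces in N, time in s.
With the tool pointing down it reaches from about 0.325 to 0.9 m from the base axis. Payload 6.1 kg.
Tool frame: the origin (TCP) lies on the centre line of the jaws, within the pads' length; the fingertips stand 8 mm ahead of it and the grasp point (between the pads) lies 11 mm behind it; z points along the fingers, x is the direction in which the jaws open and shut, and the axes are right-handed (so a half turn about z gives the same grasp; the last joint's range is limited). The gripper opens to 85 mm and grips with 20 to 120 N. Pads are 22 mm wide; open, the fingers measure 114 mm over their backs; the gripper's body (76 mm by 85 mm) begins 54 mm behind the grasp point. The pads swing forward as they close: fully open they stand 13 mm farther back than shut.
Start: joints at [-1.286, 0.22, 1.526, -0, 1.395, -0.126], TCP at [0.25, -0.573, 0.239] pointing down, gripper open.
Joint ranges: [-2.98, 2.98], [-0.91, 2.08], [0.09, 2.57], [-1.24, 4.39], [0.2, 2.65], [-2.68, 2.68]. Speed limits (rad/s): [2.57, 2.57, 3.01, 3.14, 3.14, 3.14].

INTERFACE

Orientations are given as a unit quaternion [w, x, y, z].
In Python, from rig import manip, eyes, models gives the robot as it stands.
- The arm moves only by the shell command python3 -m creep 'ROWS' [OPENING] [FORCE]. ROWS is JSON, a list of rows, each a list of 4 numbers: the shift along the tool's x, y, z scaled (see below), then the turn about the tool's z scaled (see below). In form: [[tx, ty, tz, roll], ...]. A call has 1 to 10 rows; each row is the pose to reach, as a shift and turn from the pose commanded when the call began, along the tool's axes at that moment; what a row does not reach only later rows make up. The controller multiplies each number of a shift by 0.12 m and each number of a turn by 120 degrees. A row lasts 1/8 s, in which the tool goes at most 62.5 mm and 10.7 degrees, less where a joint would pass 70% of its speed; a pose out of reach is approached as far as the arm can. A call with a number of a shift or a turn outside -1 to 1 is refused whole. A call with a gripper value outside its range is refused whole. OPENING is the opening, from 0 (shut) to 1 (fully open), set as the call begins (- or left out, the last holds). The fingers move at their own pace and stop on an object; FORCE is the grip in N (left out, the last holds). Time passes only in rows, so rows that repeat a pose let the fingers close. It gives the time, the measured TCP pose, the force and the opening at its end, in the units of the state.
- manip.read_state(): the state, without advancing time (a new reading comes with each control period).
- eyes.snapshot(name): name is "scene" or "top" or "wrist"; returns the picture (384x512x3 uint8, red, green, blue); there is no depth.
- eyes.get_calibration(name): a dict with "fx", "fy", "cx", "cy" (pixels), "k1" (the pictures are not rectified: a ray, as slopes to the right and down, at radius r is drawn at 1 + k1 r^2 times it, then the intrinsics apply), "xyz" and "attitude" of the camera in the world. Camera axes: x right, y down, z forward; pixel columns grow to the right and rows downward; lengths in m; the calibration is good to about 2 mm. A picture is of the moment at which its call begins: read the wrist's pose just before it. get_calibration takes no time and is no camera call; for the wrist camera it gives the pose at the moment of the call.
- manip.sign_off(): hands the job in, once; it reports no verdict.
Trained networks look in the newest picture that a camera, given by its name, has taken for a name from the list of things; names that differ only in an ending like _2 or _b are one class to them, and where a whole thing is asked for, a point or a joint stands for the part that bears it (a point fixed in the world has none). Each returns a list of dicts, best first, with "confidence" (0 to 1); they miss things now and then, are a little off and sometimes report something else, mostly with a low value. They report only what shows in the picture. A call takes as long as a camera call.
- models.find_in(thing, camera): "location" ([column, row] in pixels, amid what is visible of it).
- models.masks_of(thing, camera): "pixels" (384x512 bool, what is visible of it) and "location" ([column, row] in pixels, amid what is visible of it).
- models.place_of(thing, camera): "location" ([column, row] in pixels: a listed point, or the origin of a listed thing).
The state is a dict: "time": time; "joint_positions": joint angles; "joint_velocities": joint speeds; "tau": joint torques, N m; "ee_pos": TCP position; "tcp_rot": TCP orientation; "wrist_force": force on the tool from outside, world axes, zero at the start; "moment": the same for the moment, N m; "width": finger opening in m.
Only numpy, scipy, OpenCV 4.12 (cv2) and the standard library are available. Lean on these libraries where they do the work, as an engineer would, in place of code of your own. Each camera call takes 0.05 s, during which the arm holds its last target.

TASK

Put the little pigment sieve stack together for grading a ground pigment: starting from the receiver pan, one part at a time, seat the fine sieve (blue) in the pan, then the medium sieve (yellow) on it, then the coarse sieve (red), and close the top with the lid. Each part must sit level and fully home in the one below. Leave the stack standing on the table, and do not knock over the paint bottles.

Things in the scene. Friction and masses are not known exactly. Their poses are not given: they have to be found in the camera images.
- pan: receiver pan: plain bright steel cup without coloured band, smooth and empty inside, 60 mm across, 34 high, loose, 200 g. Origin: centre of its underside, z up. Rim 34 mm above it; mouth 55 mm wide at the rim, 51 mm 5 mm down; floor 31 mm below the rim. Not to be confused with the wider enamel cup holding water near the left front corner.
- fine: fine sieve: blue band and rim, dense brass mesh. 60 mm across, 32 high, round, 70 g. Origin: centre of its underside, z up. Frame (grip outside, 59 mm) 10 to 32 mm up; mouth 55 mm at the rim, 51 mm 5 mm down, mesh 19 mm down. Below it a spigot 48 mm wide, tapering to 40 at its foot, 10 deep: it drops into the mouth below until the frame rests on that rim (origin 24 mm above the pan's).
- medium: medium sieve: yellow band and rim, dark mesh. 60 mm across, 32 high, round, 70 g. Origin: centre of its underside, z up. Frame (grip outside, 59 mm) 10 to 32 mm up; mouth 55 mm at the rim, 51 mm 5 mm down, mesh 19 mm down. Below it a spigot 48 mm wide, tapering to 40 at its foot, 10 deep: it drops into the mouth below until the frame rests on that rim (origin 22 mm above the lower sieve's).
- coarse: coarse sieve: red band and rim, wide mesh. 60 mm across, 32 high, round, 70 g. Origin: centre of its underside, z up. Frame (grip outside, 59 mm) 10 to 32 mm up; mouth 55 mm at the rim, 51 mm 5 mm down, mesh 19 mm down. Below it a spigot 48 mm wide, tapering to 40 at its foot, 10 deep: it drops into the mouth below until the frame rests on that rim (origin 22 mm above the lower sieve's).
- lid: lid: steel disc, 60 mm across, 10 to 14.5 mm above its origin, with a round black knob (grip) 24 mm wide from the disc up to 35.5 mm; below the disc the same spigot as on the sieves (48 tapering to 40 mm, 10 deep). 70 g. Origin: centre of its underside, z up. Seated, its origin is 22 mm above the lower sieve's.
- ink_rose: bystander: small pink paint bottle with black cap, 31 mm in diameter, 88 mm high, loose. Origin: centre of its underside; z up.
- ink_blue: bystander: small blue paint bottle with black cap, 31 mm in diameter, 88 mm high, loose. Origin: centre of its underside; z up.
- ink_ochre: bystander: small ochre paint bottle with black cap, 31 mm in diameter, 88 mm high, loose. Origin: centre of its underside; z up.
- desk_lamp: fixed obstacle at the right of the table: white desk lamp. Its thin neck (15 mm) stands 0.18 m nearer the robot than the origin (and 0.03 m to the right), rises to 0.30 m above the table, then arches away from the robot to a level light bar 0.37 m up, over the round base (160 mm, 22 high). The arm must not strike it; draw back before swinging across.

How it is judged:
By the outcome, as a careful person would: the job done as asked, in the order asked, and still so for the second after the job is handed in, with the robot touching nothing.
It also fails if it takes over 93 s, if anything falls off the work surface, if the arm or the gripper's body presses on something with over 40 N, if the wrist force passes 120 N, or if a joint passes its speed limit or range.

## Working session

There is one attempt and no reset: what is moved stays moved. The work goes in short steps, Python scripts to look and compute and a shell command to move; the robot and the scene stay as the last step left them, time stands still between calls to the robot, and variables do not carry over. Pictures are saved under pics/ and viewed, and the job is handed in when it is done.

```bash
ls -la; mkdir -p pics; python3 - <<'E'
from rig import manip, eyes, models
import cv2
print(manip.read_state())
for n in ["scene","top","wrist"]:
    im=eyes.snapshot(n); cv2.imwrite(f"pics/a_{n}.png",im[:,:,::-1]); print(n,eyes.get_calibration(n))
E
```

```text
total 12
drwxr-xr-x  3 agent agent 4096 Dec  7 04:25 .
drwxr-xr-x 23 root  root  4096 Dec  7 04:25 ..
drwxr-xr-x  2 agent agent 4096 Dec  7 04:25 pics
{'time': 0.0, 'joint_positions': array([-1.28610019e+00,  2.21227351e-01,  1.52762273e+00,  2.48314238e-05,
        1.39466724e+00, -1.26094913e-01]), 'joint_velocities': array([ 0.00122462, -0.00026181, -0.00050526,  0.00103761,  0.00010766,
        0.00035419]), 'tau': array([-1.16681975e-03, -4.96902859e+01, -3.89397025e+01, -2.72656516e-04,
        1.12776927e-02, -7.66153647e-06]), 'ee_pos': array([ 0.24942588, -0.57243625,  0.2381923 ]), 'tcp_rot': array([-6.33729619e-04,  8.36459617e-01, -5.48027721e-01, -7.24311041e-04]), 'wrist_force': array([-0.3374891 , -0.58061889, -0.21906433]), 'moment': array([0.05968947, 0.03050839, 0.00991038]), 'width': 0.08527152417388156}
scene {'fx': 453.36537289449205, 'fy': 453.36537289449205, 'cx': 263.4085201251725, 'cy': 187.91313849164032, 'k1': -0.009371018306522006, 'xyz': array([-0.24874008,  0.58922902,  0.98250906]), 'attitude': array([ 0.16641065, -0.3896335 ,  0.82570716, -0.37242571])}
top {'fx': 390.16489280624495, 'fy': 390.16489280624495, 'cx': 252.70370416620764, 'cy': 192.04714991100758, 'k1': -0.10893912592272968, 'xyz': array([ 0.38025745, -0.10186698,  1.23289621]), 'attitude': array([-0.03633226,  0.71588983, -0.69524074,  0.05312273])}
wrist {'fx': 309.5257861217386, 'fy': 309.5257861217386, 'cx': 257.7198466526487, 'cy': 196.03587526602414, 'k1': -0.050374551664495615, 'xyz': array([ 0.31765858, -0.54369139,  0.37268287]), 'attitude': array([ 0.12213777,  0.82748797, -0.54198995, -0.08119681])}
```

View pics/a_top.png

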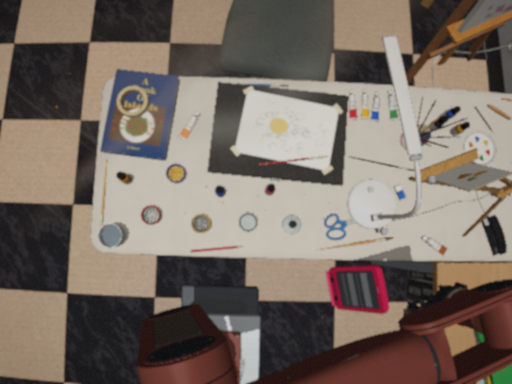

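View pics/a_scene.png

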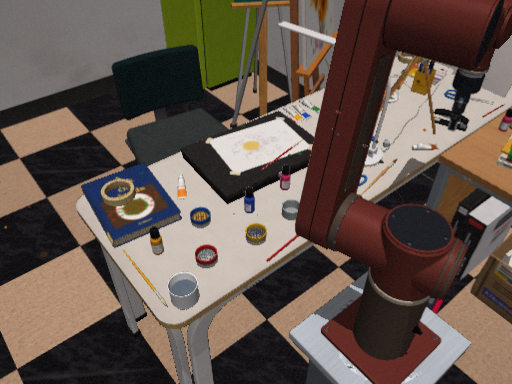

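View pics/a_wrist.png

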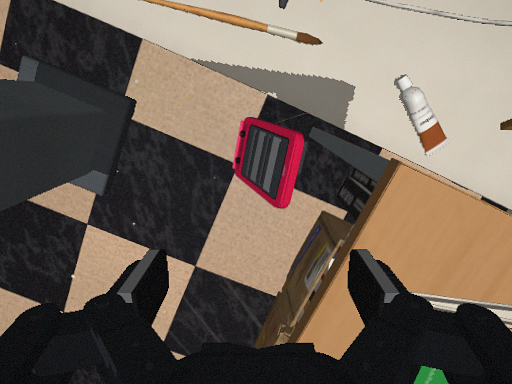

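The top view shows fine (blue) at about (176,172), coarse (red) at (151,215), medium (yellow) at (201,222), pan at (248,222) and lid at (291,224). The bottles are at (124,177), (221,190) and (270,188). Next I'll localise them.

```bash
cat > h.py <<'E'
from rig import manip, eyes, models
import numpy as np, cv2
from scipy.spatial.transform import Rotation as R
def rot(q): return R.from_quat([q[1],q[2],q[3],q[0]]).as_matrix()
def ray(px,c):
    d=np.array([(px[0]-c['cx'])/c['fx'],(px[1]-c['cy'])/c['fy']])
    s=d.copy()
    for _ in range(20): s=d/(1+c['k1']*(s@s))
    return rot(c['attitude'])@np.array([s[0],s[1],1.])
def onplane(px,c,z):
    v=ray(px,c); return c['xyz']+v*(z-c['xyz'][2])/v[2]
def proj(p,c):
    q=rot(c['attitude']).T@(np.asarray(p)-c['xyz']); s=q[:2]/q[2]; s=s*(1+c['k1']*(s@s))
    return np.array([c['fx']*s[0]+c['cx'],c['fy']*s[1]+c['cy']])
def tri(p1,c1,p2,c2):
    a,b=ray(p1,c1),ray(p2,c2); a/=np.linalg.norm(a); b/=np.linalg.norm(b)
    A=np.eye(3)-np.outer(a,a);B=np.eye(3)-np.outer(b,b)
    return np.linalg.solve(A+B,A@c1['xyz']+B@c2['xyz'])
E
python3 - <<'E'
from h import *
ct=eyes.get_calibration('top'); cs=eyes.get_calibration('scene')
eyes.snapshot('top'); eyes.snapshot('scene')
for t in ['pan','fine','medium','coarse','lid','ink_rose','ink_blue','ink_ochre','desk_lamp']:
    o=[]
    for cam,c in (('top',ct),('scene',cs)):
        for r in models.place_of(t,cam)[:2]:
            print(t,cam,np.round(r['location'],1),round(r['confidence'],2),np.round(onplane(r['location'],c,0),4)[:2])
print(manip.read_state()['time'])
E
```

```text
pan top [249.5 221.6] 0.63 [ 0.4433 -0.1215]
pan scene [290.4 212.2] 0.78 [ 0.4456 -0.1184]
fine top [181.2 173.9] 0.61 [0.5891 0.1016]
fine scene [197. 222.] 0.55 [0.5908 0.1269]
fine scene [253.6 211.6] 0.48 [ 0.5186 -0.0322]
medium top [199.8 222.4] 0.57 [0.436  0.0351]
medium top [251.3 224.3] 0.45 [ 0.4349 -0.1274]
medium scene [252.6 238.9] 0.86 [0.4337 0.0401]
coarse top [149.  218.4] 0.51 [0.4435 0.1967]
coarse scene [203.6 259.6] 0.92 [0.4596 0.1925]
lid top [291.8 222.3] 0.79 [ 0.4448 -0.2556]
ink_rose top [270.5 189.5] 0.57 [ 0.5476 -0.1856]
ink_rose top [249.7 221.4] 0.38 [ 0.4439 -0.1221]
ink_rose scene [282.8 184.7] 0.61 [ 0.5555 -0.1851]
ink_blue top [271.9 190.1] 0.66 [ 0.5458 -0.1901]
ink_blue top [220.1 190.6] 0.39 [ 0.5391 -0.0251]
ink_blue scene [252. 210.] 0.8 [ 0.5271 -0.0328]
ink_ochre top [125.1 177.9] 0.52 [0.5708 0.2822]
ink_ochre scene [158.9 250.7] 0.87 [0.5648 0.2715]
1.15
```

```bash
cat >> h.py <<'E'
def st(): return manip.read_state()
def show(tx=None,ty=None,tz=None,xdir=None):
    """print state; rows to world target; xdir=desired heading (deg) of tool x"""
    s=st(); Rm=rot(s['tcp_rot']); p=s['ee_pos']
    h=np.degrees(np.arctan2(Rm[1,0],Rm[0,0]))
    print('t',round(s['time'],2),'p',np.round(p,4),'xhead',round(h,2),'zax',np.round(Rm[:,2],3),'w',round(s['width'],4),'F',np.round(s['wrist_force'],1),'q',np.round(s['joint_positions'],2))
    if tx is not None:
        d=Rm.T@(np.array([tx,ty,tz])-p)/0.12
        r=0
        if xdir is not None: # tool z down: +roll lowers heading
            dh=(xdir-h+90)%180-90; r=-dh/120
        print('row',np.round(d,4),round(r,4))
E
python3 - <<'E'
from h import *
ct=eyes.get_calibration('top')
print('neck foot',onplane((378,217),ct,0),'neck top',onplane((416,212),ct,.3), onplane((416,155),ct,.37),onplane((388,38),ct,.37))
print('base',onplane((373,203),ct,.02))
c=eyes.get_calibration('wrist'); s=st(); Rm=rot(s['tcp_rot']); print(Rm.T@(c['xyz']-s['ee_pos']), (Rm.T@rot(c['attitude'])).round(3))
show(0.13,-0.43,.30)
# finger tip depth: project points at tool x=±.0425
for dz in (-.01,-.005,0,.008): print(dz,[proj(s['ee_pos']+Rm@np.array([x,y,dz]),c).round(0) for x in(-.0425,.0425) for y in (-.011,.011)])
E
python3 -c "
import cv2
im=cv2.imread('pics/a_wrist.png')[220:330,80:430]; cv2.imwrite('pics/a_tip.png',cv2.resize(im,None,fx=2.2,fy=2.2))
im=cv2.imread('pics/a_top.png')[20:270,330:450]; cv2.imwrite('pics/a_lamp.png',cv2.resize(im,None,fx=2.3,fy=2.3))"
```

```text
neck foot [ 0.46900844 -0.5353429   0.        ] neck top [ 0.46210915 -0.52731286  0.3       ] [ 0.58922093 -0.49924517  0.37      ] [ 0.8815373  -0.44228074  0.37      ]
base [ 0.51177215 -0.51234741  0.02      ]
[ 0.00056624 -0.07407819 -0.13423652] [[ 1.     0.    -0.   ]
 [ 0.     0.957  0.29 ]
 [ 0.    -0.29   0.957]]
t 1.15 p [ 0.2496 -0.573   0.2393] xhead -66.46 zax [ 0.  0. -1.] w 0.0855 F [ 0.4 -0.5 -0.8] q [-1.29  0.22  1.53  0.    1.39 -0.13]
row [-1.4904  0.4378 -0.5058] 0
-0.01 [array([161., 250.]), array([166., 293.]), array([352., 250.]), array([347., 293.])]
-0.005 [array([165., 246.]), array([169., 287.]), array([349., 246.]), array([345., 287.])]
0 [array([168., 241.]), array([171., 281.]), array([346., 241.]), array([342., 281.])]
0.008 [array([172., 234.]), array([176., 273.]), array([342., 234.]), array([338., 273.])]
```

View pics/a_tip.png

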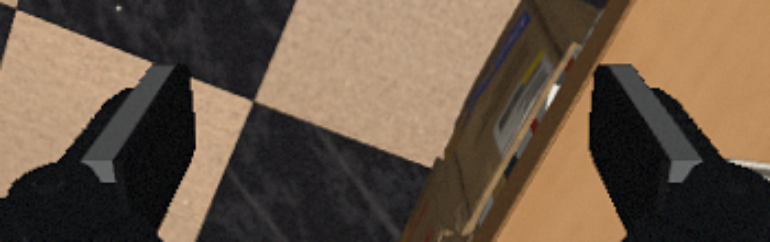

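View pics/a_lamp.png

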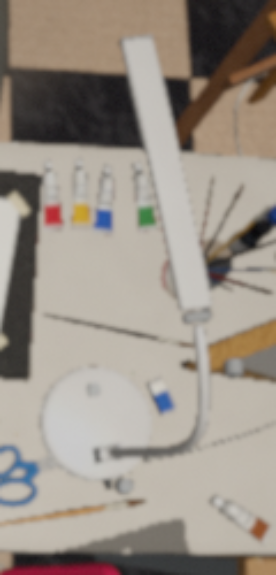

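```bash
python3 -m creep '[[-0.5,0,0,0],[-1,0,0,0],[-1,0,0,0]]' 1 30; python3 -m creep '[[-0.26,-0.33,0,0],[-0.53,-0.67,0,0],[-0.79,-1,0,0]]'; python3 -m creep '[[-0.26,-0.33,0,0],[-0.53,-0.67,0,0],[-0.79,-1,0,0]]';  python3 -c "
from h import *
show(.45,0,.25,-90)"
```

```text
time: 1.52
ee_pos: [0.2004, -0.4586, 0.2375]
tcp_rot: [-0.001, 0.836, -0.548, -0.002]
wrist_force: [0.4, -0.2, -0.2]
width: 0.0854
time: 1.9
ee_pos: [0.2749, -0.3279, 0.2402]
tcp_rot: [0.0, 0.836, -0.548, 0.001]
wrist_force: [1.3, -1.4, -0.4]
width: 0.0855
time: 2.28
ee_pos: [0.3476, -0.1926, 0.2404]
tcp_rot: [0.0, 0.836, -0.548, 0.001]
wrist_force: [0.9, 1.6, 0.4]
width: 0.0854
t 2.27 p [ 0.3476 -0.1926  0.2404] xhead -66.49 zax [ 0.002 -0.002 -1.   ] w 0.0854 F [0.9 1.6 0.4] q [-0.71 -0.36  2.08  0.    1.43  0.45]
row [-1.1313 -1.4234 -0.0804] 0.196
```

```bash
python3 -m creep '[[-0.3,-0.33,0,0.065],[-0.6,-0.67,0,0.13],[-0.9,-1,0,0.196],[-0.9,-1,0,0.196],[-0.9,-1,0,0.196]]' ; cat > look.py <<'E'
from h import *
import sys
def look(tag,things,zr):
    s=st(); c=eyes.get_calibration('wrist'); im=eyes.snapshot('wrist')
    out=im[:,:,::-1].copy()
    for t in things:
        for r in models.masks_of(t,'wrist')[:2]:
            m=r['pixels'].astype(np.uint8)
            ct,_=cv2.findContours(m,cv2.RETR_EXTERNAL,cv2.CHAIN_APPROX_NONE)
            if not ct: continue
            k=max(ct,key=cv2.contourArea); (x,y),rad=cv2.minEnclosingCircle(k)
            pts=k[:,0,:].astype(float)
            # fit circle to contour projected on plane z=zr
            w=np.array([onplane(p,c,zr.get(t,.032))[:2] for p in pts])
            A=np.c_[2*w,np.ones(len(w))]; sol=np.linalg.lstsq(A,(w**2).sum(1),rcond=None)[0]
            cen=sol[:2]; rr=np.sqrt(sol[2]+cen@cen); mid=(w.min(0)+w.max(0))/2
            print(t,round(r['confidence'],2),'px',np.round(r['location'],0),'n',m.sum(),'circ',cen.round(4),'r',rr.round(4),'mid',mid.round(4),'ext',(w.max(0)-w.min(0)).round(4))
            cv2.drawContours(out,[k],-1,(255,0,255),1)
    cv2.imwrite(f'pics/{tag}.png',cv2.resize(out,None,fx=1.5,fy=1.5))
    return im,c
E
python3 - <<'E'
from look import *
show(.45,0,.25,-90)
look('b1',['pan','fine','medium','coarse','lid'],{'pan':.034,'lid':.0145})
show()
E
```

```text
time: 2.9
ee_pos: [0.4135, -0.0467, 0.2397]
tcp_rot: [0.0, 0.708, -0.706, 0.0]
wrist_force: [0.5, 0.2, 0.0]
width: 0.0851
t 2.9 p [ 0.4135 -0.0467  0.2397] xhead -89.84 zax [ 0.001 -0.001 -1.   ] w 0.0851 F [0.5 0.2 0. ] q [-0.3  -0.31  2.04 -0.    1.41  1.27]
row [-0.3879 -0.3055 -0.0856] 0.0014
pan 0.86 px [321. 146.] n 2456 circ [ 0.441  -0.1134] r 0.0303 mid [ 0.4405 -0.1134] ext [0.0594 0.0621]
fine 0.59 px [103.  15.] n 2015 circ [0.5762 0.1129] r 0.0263 mid [0.5714 0.1134] ext [0.0359 0.0674]
fine 0.51 px [ 55. 134.] n 2487 circ [0.4542 0.1823] r 0.0325 mid [0.4535 0.182 ] ext [0.0589 0.0712]
medium 0.87 px [186. 155.] n 2059 circ [0.4319 0.0302] r 0.03 mid [0.4315 0.0301] ext [0.0594 0.06  ]
lid 0.63 px [429. 150.] n 2042 circ [ 0.4376 -0.2503] r 0.0301 mid [ 0.4379 -0.2499] ext [0.0592 0.0623]
t 3.2 p [ 0.4127 -0.0474  0.2394] xhead -90.09 zax [ 0. -0. -1.] w 0.0857 F [ 0.7 -0.9  0.6] q [-0.3  -0.31  2.04 -0.    1.41  1.27]
```

View pics/b1.png

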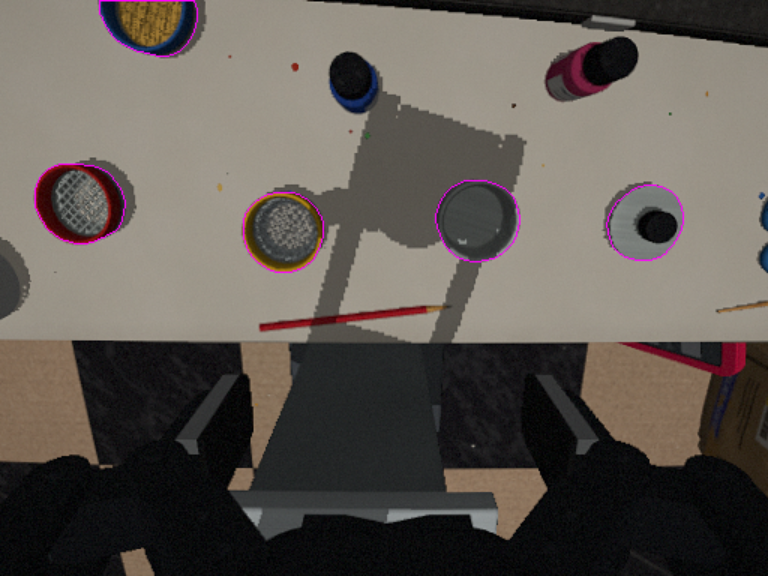

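View b1 shows pan at full-res pixel (318,147), medium (189,155), coarse (53,135), lid (429,148), and fine cut off at the top edge (100,15). The bottles stand clear of them. I'm going above the fine sieve.

```bash
python3 -m creep '[[-0.33,-0.33,0,0],[-0.66,-0.66,0,0],[-0.98,-0.98,0.2,0]]' ; python3 -m creep '[[-0.2,-0.2,0.4,0],[-0.37,-0.37,0.6,0],[-0.37,-0.37,0.6,0],[-0.37,-0.37,0.6,0]]';
python3 - <<'E'
from look import *
look('b2',['fine'],{})
show(.575,.115,.15,-90)
E
```

```text
time: 3.58
ee_pos: [0.5335, 0.0716, 0.2175]
tcp_rot: [0.002, -0.707, 0.708, -0.002]
wrist_force: [0.7, -0.8, 0.1]
width: 0.0854
time: 4.08
ee_pos: [0.575, 0.1149, 0.1438]
tcp_rot: [-0.0, -0.707, 0.707, -0.0]
wrist_force: [0.3, 0.3, -0.3]
width: 0.0851
fine 0.62 px [253. 178.] n 4097 circ [0.5873 0.1178] r 0.0296 mid [0.5872 0.118 ] ext [0.0607 0.0585]
t 4.17 p [0.5754 0.1147 0.1449] xhead -90.05 zax [ 0.002 -0.    -1.   ] w 0.0854 F [-0.4 -0.4  0.6] q [ 0.06  0.21  1.72 -0.    1.21  1.63]
row [-0.0021  0.0033 -0.0425] -0.0004
```

View pics/b2.png

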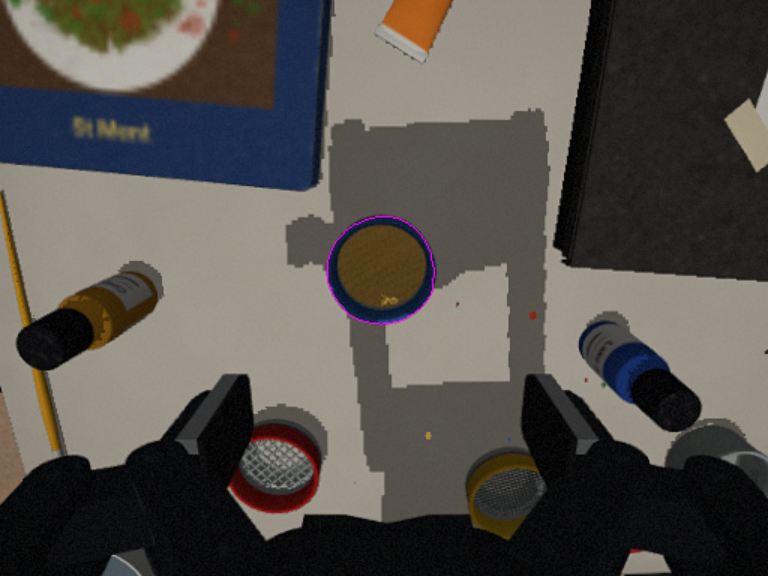

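```bash
python3 -m creep '[[-0.028,-0.1,0.3,0],[-0.028,-0.1,0.6,0],[-0.028,-0.1,0.9,0],[-0.028,-0.1,0.9,0]]' ; python3 - <<'E'
from look import *
show(.587,.118,.0125,-90)
E
```

```text
time: 4.68
ee_pos: [0.5845, 0.1181, 0.0336]
tcp_rot: [-0.002, -0.707, 0.707, 0.002]
wrist_force: [0.4, -0.5, -0.2]
width: 0.0855
t 4.67 p [0.5845 0.1181 0.0336] xhead -90.04 zax [-0.005 -0.    -1.   ] w 0.0855 F [ 0.4 -0.5 -0.2] q [ 0.07  0.39  1.74 -0.    1.02  1.64]
row [ 0.0009 -0.0215  0.1756] -0.0003
```

```bash
python3 -m creep '[[0,0,0.1,0],[0,0,0.19,0],[0,0,0.19,0]]' ; python3 -m creep '[[0,0,0,0],[0,0,0,0],[0,0,0,0],[0,0,0,0],[0,0,0,0]]' 0.4 30;  python3 - <<'E'
from look import *
show()
look('b3',['fine'],{})
E
```

```text
time: 5.05
ee_pos: [0.5865, 0.119, 0.0122]
tcp_rot: [0.0, 0.707, -0.707, -0.0]
wrist_force: [-0.4, -0.3, 0.7]
width: 0.0853
time: 5.68
ee_pos: [0.5876, 0.1192, 0.0135]
tcp_rot: [-0.001, 0.707, -0.707, 0.001]
wrist_force: [0.1, 0.9, 5.4]
width: 0.0586
t 5.67 p [0.5876 0.1192 0.0135] xhead -89.98 zax [ 0.002  0.    -1.   ] w 0.0586 F [0.1 0.9 5.4] q [0.07 0.42 1.74 0.   0.98 1.64]
fine 0.96 px [260. 272.] n 14477 circ [0.5903 0.1186] r 0.0308 mid [0.5908 0.1186] ext [0.0645 0.0585]
```

View pics/b3.png

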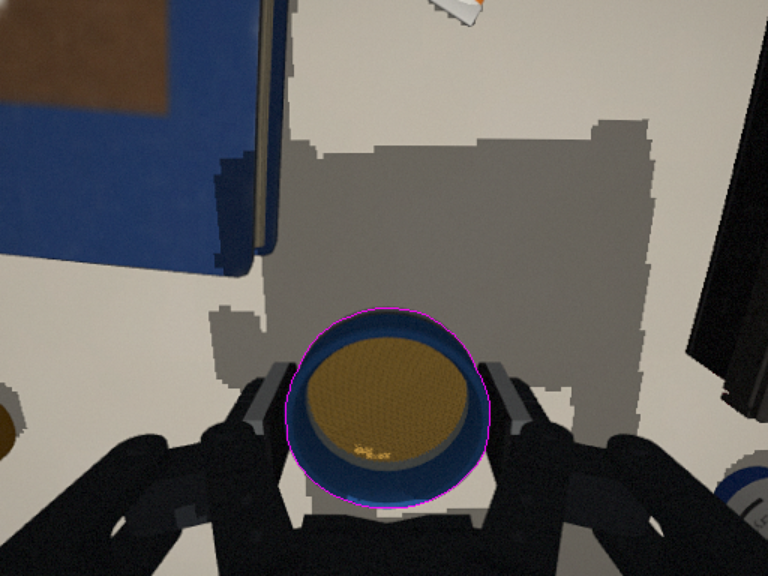

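```bash
python3 - <<'E'
from look import *
s=st(); Rm=rot(s['tcp_rot']); c=eyes.get_calibration('wrist')
for dz in (-.01,-.005,0,.004,.008): print(dz,[proj(s['ee_pos']+Rm@np.array([x,-.011,dz]),c).round(1)*1.5 for x in(-.0295,.0295)])
E
python3 -c "
import cv2
im=cv2.imread('pics/b3.png')[330:500,180:600]; cv2.imwrite('pics/b3c.png',cv2.resize(im,None,fx=1.8,fy=1.8,interpolation=0))"; python3 -m creep '[[0,0,-0.4,0],[0,0,-0.8,0],[0,0,-1,0],[0,0,-1,0]]'
```

```text
-0.01 [array([285.6, 376.5]), array([484.35, 376.65])]
-0.005 [array([289.05, 369.  ]), array([481.2 , 369.15])]
0 [array([292.2, 362.1]), array([478.2, 362.1])]
0.004 [array([294.6 , 356.85]), array([475.8 , 356.85])]
0.008 [array([296.85, 351.75]), array([473.7 , 351.75])]
time: 6.28
ee_pos: [0.5884, 0.1192, 0.1347]
tcp_rot: [-0.002, 0.707, -0.707, 0.002]
wrist_force: [-0.4, -0.7, -1.1]
width: 0.0587
```

View pics/b3c.png

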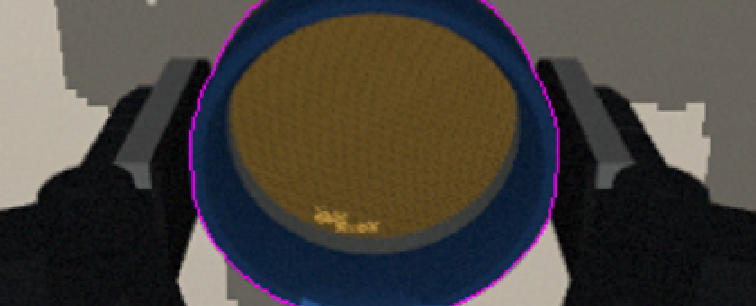

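```bash
python3 -m creep '[[0.3,0.35,-0.2,0],[0.65,0.7,-0.3,0],[1,1,-0.3,0]]'; python3 -m creep '[[0.3,0.25,0,0],[0.7,0.45,0,0],[0.95,0.55,0,0],[0.95,0.55,0,0],[0.95,0.55,0,0]]';  python3 - <<'E'
from look import *
show(.441,-.1145,.13)
look('b4',['pan','fine'],{'pan':.034})
E
```

```text
time: 6.65
ee_pos: [0.465, -0.0018, 0.1672]
tcp_rot: [0.001, 0.708, -0.707, -0.001]
wrist_force: [1.2, -0.9, -0.1]
width: 0.0592
time: 7.28
ee_pos: [0.4004, -0.1143, 0.1673]
tcp_rot: [-0.0, -0.707, 0.707, 0.001]
wrist_force: [-0.1, -0.3, -0.7]
width: 0.0584
t 7.28 p [ 0.4004 -0.1143  0.1673] xhead -90.02 zax [-0.002  0.001 -1.   ] w 0.0584 F [-0.1 -0.3 -0.7] q [-0.47 -0.23  2.12  0.    1.26  1.1 ]
row [ 0.0016 -0.3391  0.3098] 0
pan 0.68 px [260. 144.] n 3810 circ [ 0.4403 -0.1144] r 0.0295 mid [ 0.4404 -0.1144] ext [0.0591 0.0595]
fine 0.96 px [260. 273.] n 14404 circ [ 0.3076 -0.1146] r 0.0717 mid [ 0.3087 -0.1148] ext [0.1505 0.1363]
```

View pics/b4.png

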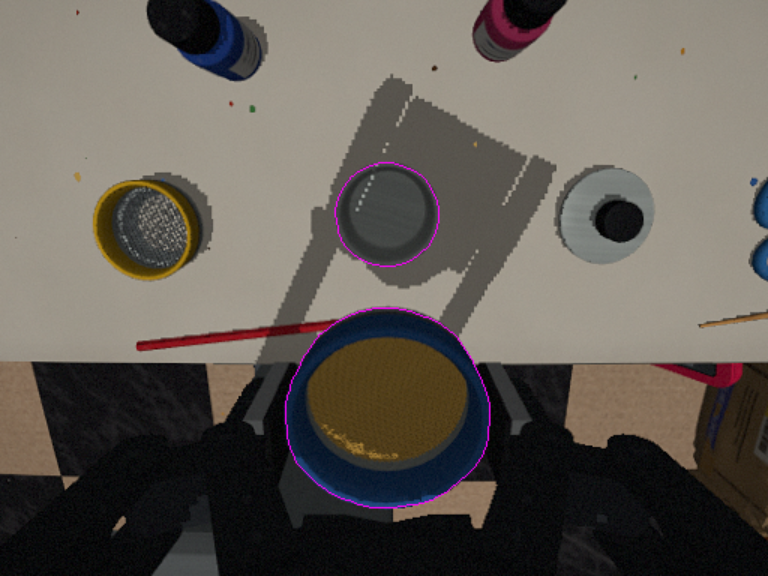

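```bash
python3 -m creep '[[0,-0.15,0.25,0],[0,-0.333,0.55,0],[0,-0.333,0.85,0],[0,-0.333,0.85,0],[0,-0.333,0.85,0]]';  python3 - <<'E'
from look import *
show(.4403,-.1144,.0375,-90)
look('b5',['pan','fine'],{'pan':.034})
E
```

```text
time: 8.05
ee_pos: [0.4415, -0.1148, 0.0675]
tcp_rot: [-0.0, 0.708, -0.707, 0.0]
wrist_force: [0.4, 0.1, -0.6]
width: 0.0589
t 8.05 p [ 0.4415 -0.1148  0.0675] xhead -89.93 zax [ 0.001 -0.    -1.   ] w 0.0589 F [ 0.4  0.1 -0.6] q [-0.43  0.02  2.1   0.    1.02  1.14]
row [-0.0033  0.0102  0.2496] 0.0006
pan 0.66 px [255. 199.] n 2116 circ [ 0.4534 -0.1147] r 0.021 mid [ 0.4623 -0.1151] ext [0.0274 0.0553]
fine 0.64 px [259. 274.] n 14438 circ [ 0.4107 -0.1153] r 0.0451 mid [ 0.4116 -0.1154] ext [0.0946 0.0857]
```

View pics/b5.png

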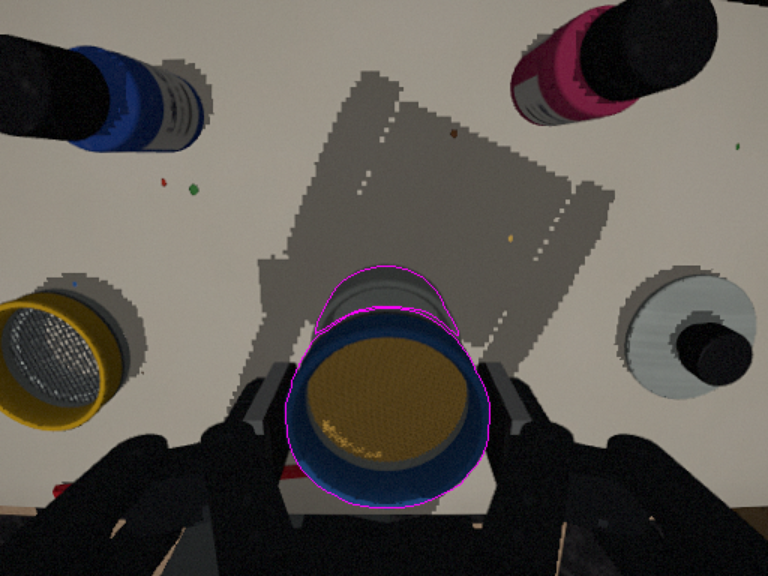

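```bash
python3 -m creep '[[0,0.01,0.08,0],[0,0.01,0.16,0],[0,0.01,0.24,0],[0,0.01,0.25,0],[0,0.01,0.25,0]]';  python3 - <<'E'
from look import *
show()
look('b6',['pan'],{'pan':.034})
E
```

```text
time: 8.82
ee_pos: [0.4395, -0.1149, 0.0369]
tcp_rot: [0.0, 0.707, -0.707, -0.001]
wrist_force: [-4.2, 2.5, 10.4]
width: 0.0588
t 8.82 p [ 0.4395 -0.1149  0.0369] xhead -89.97 zax [-0.001  0.001 -1.   ] w 0.0588 F [-4.2  2.5 10.4] q [-0.43  0.07  2.11  0.    0.96  1.14]
pan 0.91 px [255. 203.] n 1796 circ [ 0.4511 -0.1143] r 0.0236 mid [ 0.4634 -0.1137] ext [0.0281 0.0546]
```

View pics/b6.png

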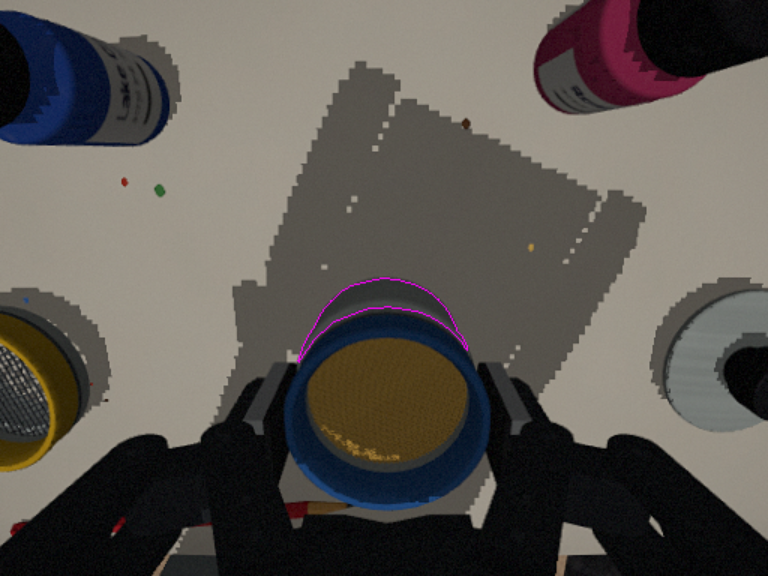

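```bash
python3 -m creep '[[0,0,0,0],[0,0,0,0],[0,0,0,0]]' 1;  python3 -m creep '[[0,0,-0.3,0],[0,0.1,-0.7,0],[0,0.4,-1,0],[0,0.4,-1,0]]';  python3 - <<'E'
from look import *
show()
look('b7',['fine','medium'],{'fine':.056})
E
```

```text
time: 9.3
ee_pos: [0.4394, -0.1149, 0.0361]
tcp_rot: [0.0, 0.707, -0.707, -0.0]
wrist_force: [-0.3, -0.2, -0.5]
width: 0.0858
time: 9.8
ee_pos: [0.3925, -0.1159, 0.1597]
tcp_rot: [0.001, -0.707, 0.707, -0.003]
wrist_force: [0.5, 0.9, 0.7]
width: 0.0858
t 9.8 p [ 0.3925 -0.1159  0.1597] xhead -90.02 zax [ 0.006 -0.003 -1.   ] w 0.0858 F [0.5 0.9 0.7] q [-0.48 -0.25  2.15 -0.    1.24  1.09]
fine 0.78 px [256. 142.] n 4795 circ [ 0.4389 -0.1152] r 0.0294 mid [ 0.4389 -0.115 ] ext [0.0593 0.059 ]
medium 0.57 px [ 90. 147.] n 3925 circ [0.4323 0.027 ] r 0.0317 mid [0.4317 0.0268] ext [0.0593 0.0678]
```

View pics/b7.png

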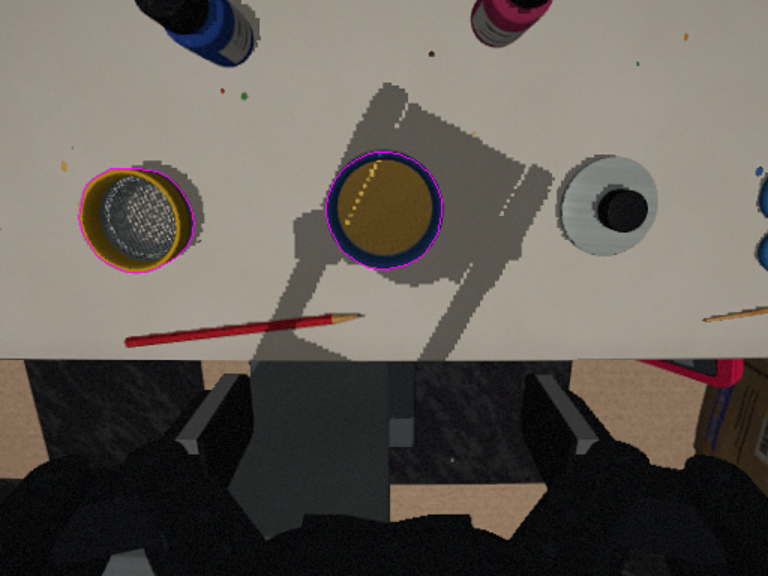

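The fine sieve sits in the pan at about (256,140), concentric with it, with rim radius 29.4 mm at z = 56 mm as expected. Next is the medium sieve.

```bash
python3 -m creep '[[-0.35,0,0,0],[-0.7,0,0,0],[-1,0,0,0]]';  python3 -m creep '[[-0.2,-0.1,0,0],[-0.2,-0.1,0.1,0],[-0.2,-0.1,0.1,0]]'; python3 - <<'E'
from look import *
show()
look('c1',['medium','coarse'],{'fine':.056})
E
```

```text
time: 10.32
ee_pos: [0.3909, 0.0065, 0.1546]
tcp_rot: [0.001, 0.707, -0.707, -0.002]
wrist_force: [0.3, -0.2, 0.4]
width: 0.0854
time: 10.7
ee_pos: [0.4018, 0.0289, 0.1419]
tcp_rot: [0.002, 0.707, -0.707, -0.002]
wrist_force: [-0.1, -0.4, -0.0]
width: 0.0855
t 10.7 p [0.4018 0.0289 0.1419] xhead -89.95 zax [-0.006  0.    -1.   ] w 0.0855 F [-0.1 -0.4 -0. ] q [-0.12 -0.24  2.17 -0.    1.21  1.45]
medium 0.92 px [253. 162.] n 3517 circ [0.4312 0.0314] r 0.0296 mid [0.4309 0.0315] ext [0.0589 0.0592]
coarse 0.87 px [ 65. 128.] n 4915 circ [0.454  0.1829] r 0.0322 mid [0.4535 0.1827] ext [0.0599 0.0704]
```

View pics/c1.png

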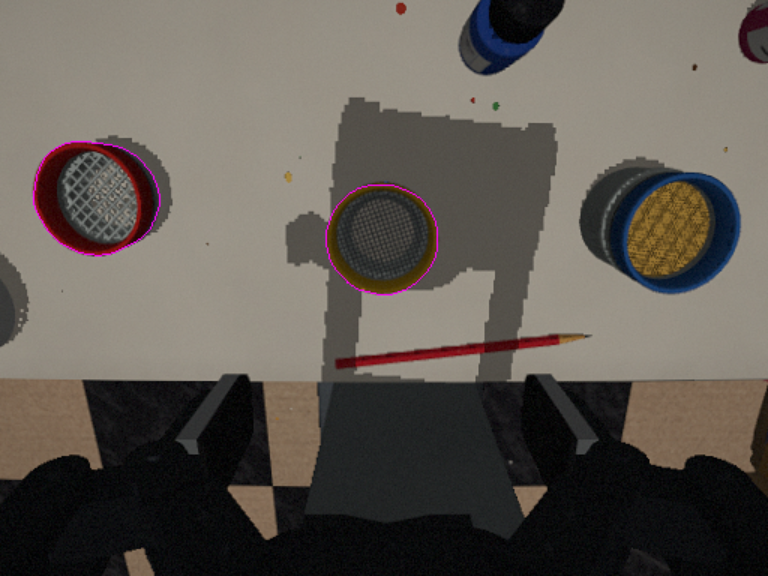

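```bash
python3 -m creep '[[-0.02,-0.24,0.25,0],[-0.02,-0.24,0.55,0],[-0.02,-0.24,0.85,0],[-0.02,-0.24,0.85,0],[-0.02,-0.24,0.85,0]]' ; python3 - <<'E'
from look import *
show(.431,.0315,.0125,-90)
E
```

```text
time: 11.48
ee_pos: [0.4333, 0.0309, 0.0437]
tcp_rot: [0.0, -0.707, 0.707, -0.001]
wrist_force: [0.2, 0.2, 1.1]
width: 0.0856
t 11.47 p [0.4333 0.0309 0.0437] xhead -90.02 zax [ 0.001 -0.    -1.   ] w 0.0856 F [0.2 0.2 1.1] q [-0.11  0.01  2.16 -0.    0.97  1.46]
row [-0.005   0.0194  0.2602] -0.0002
```

```bash
python3 -m creep '[[0,0.01,0.13,0],[0,0.01,0.25,0],[0,0.01,0.25,0]]' ; python3 -m creep '[[0,0,0,0],[0,0,0,0],[0,0,0,0],[0,0,0,0],[0,0,0,0]]' 0.4 30;  python3 - <<'E'
from look import *
show()
E
python3 -m creep '[[0,0,-0.3,0],[0,0,-0.6,0],[0,0,-1,0],[0,0,-1,0]]'
```

```text
time: 11.85
ee_pos: [0.4298, 0.0316, 0.0112]
tcp_rot: [0.001, 0.707, -0.707, -0.001]
wrist_force: [0.3, -0.2, 0.1]
width: 0.0852
time: 12.48
ee_pos: [0.4318, 0.0314, 0.0131]
tcp_rot: [-0.0, 0.707, -0.707, 0.0]
wrist_force: [-0.7, 0.3, 6.1]
width: 0.0591
t 12.47 p [0.4318 0.0314 0.0131] xhead -89.98 zax [ 0.001 -0.    -1.   ] w 0.0591 F [-0.7  0.3  6.1] q [-0.11  0.07  2.17  0.    0.9   1.46]
time: 12.98
ee_pos: [0.4342, 0.0311, 0.1363]
tcp_rot: [-0.003, 0.707, -0.707, 0.003]
wrist_force: [1.3, -0.0, -1.4]
width: 0.0586
```

```bash
python3 -m creep '[[0.35,0.1,-0.1,0],[0.65,0.2,-0.2,0],[1,0.28,-0.25,0]]'; python3 -m creep '[[0.2,0,0,0],[0.2,0,0,0],[0.2,0,0,0]]';  python3 - <<'E'
from look import *
look('c2',['fine','medium'],{'fine':.056})
show(.439,-.115,.085)
E
```

```text
time: 13.35
ee_pos: [0.3967, -0.0892, 0.1617]
tcp_rot: [0.0, 0.708, -0.707, -0.0]
wrist_force: [1.3, -0.1, -1.6]
width: 0.0585
time: 13.72
ee_pos: [0.397, -0.1118, 0.1614]
tcp_rot: [0.0, 0.707, -0.707, -0.001]
wrist_force: [0.3, 0.7, -1.0]
width: 0.059
medium 0.94 px [261. 282.] n 12359 circ [ 0.3079 -0.1122] r 0.07 mid [ 0.3095 -0.1124] ext [0.1482 0.1318]
t 13.88 p [ 0.3975 -0.1116  0.162 ] xhead -89.91 zax [-0.001  0.001 -1.   ] w 0.0585 F [ 1.  -0.2 -0.7] q [-0.47 -0.24  2.13  0.    1.25  1.1 ]
row [ 0.0292 -0.3466  0.6412] 0
```

View pics/c2.png

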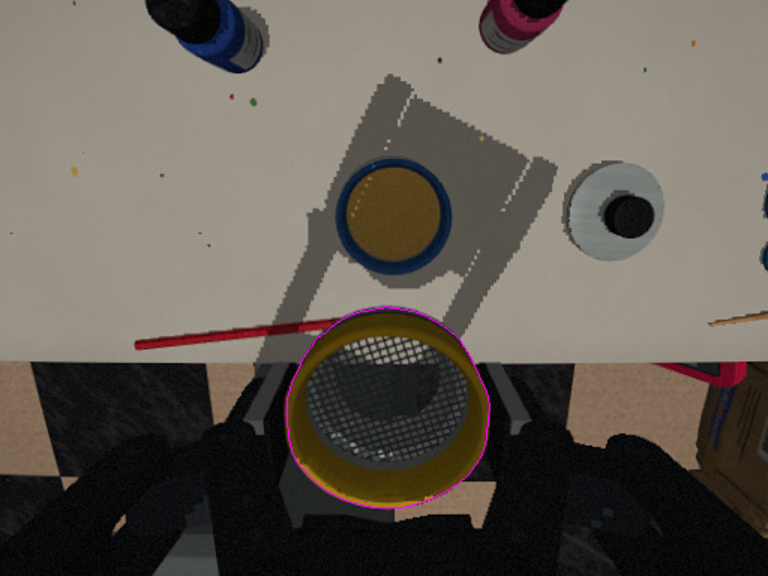

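```bash
python3 -m creep '[[0.03,-0.17,0.2,0],[0.03,-0.345,0.4,0],[0.03,-0.345,0.6,0],[0.03,-0.345,0.6,0],[0.03,-0.345,0.6,0]]';  python3 - <<'E'
from look import *
show(.439,-.115,.059)
look('c3',['fine','medium'],{'fine':.056})
E
```

```text
time: 14.5
ee_pos: [0.4394, -0.1159, 0.0912]
tcp_rot: [-0.0, 0.707, -0.707, 0.0]
wrist_force: [0.7, -0.0, 0.4]
width: 0.0585
t 14.5 p [ 0.4394 -0.1159  0.0912] xhead -89.94 zax [ 0.001 -0.    -1.   ] w 0.0585 F [ 0.7 -0.   0.4] q [-0.43 -0.02  2.09  0.    1.08  1.14]
row [-0.0078  0.0035  0.2684] 0
fine 0.94 px [259. 197.] n 2323 circ [ 0.4487 -0.1146] r 0.0222 mid [ 0.4577 -0.1144] ext [0.0292 0.0571]
fine 0.67 px [252. 178.] n 854 circ [ 0.4552 -0.1144] r 0.0223 mid [ 0.4674 -0.1135] ext [0.0247 0.0485]
medium 0.84 px [259. 277.] n 13868 circ [ 0.3942 -0.1165] r 0.0517 mid [ 0.3953 -0.1168] ext [0.1085 0.0989]
medium 0.25 px [258. 201.] n 2685 circ [ 0.44   -0.1143] r 0.0253 mid [ 0.4504 -0.1144] ext [0.0346 0.0659]
```

View pics/c3.png

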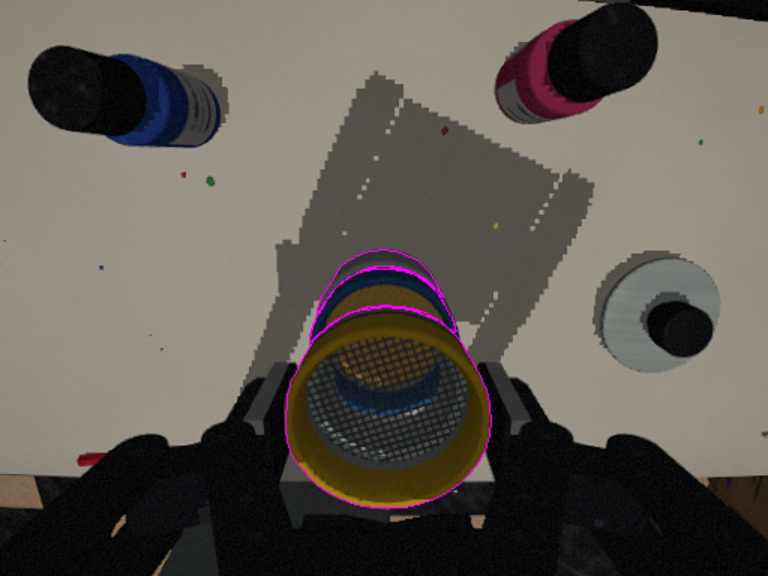

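```bash
python3 -m creep '[[-0.005,0,0.09,0],[-0.005,0,0.17,0],[-0.005,0,0.25,0],[-0.005,0,0.26,0],[-0.005,0,0.265,0],[-0.005,0,0.265,0]]';  python3 - <<'E'
from look import *
show()
look('c4',['fine','medium'],{'fine':.056})
E
```

```text
time: 15.4
ee_pos: [0.439, -0.1156, 0.059]
tcp_rot: [0.0, 0.707, -0.707, -0.0]
wrist_force: [-3.7, 1.3, 8.6]
width: 0.0587
t 15.4 p [ 0.439  -0.1156  0.059 ] xhead -89.98 zax [-0.001  0.    -1.   ] w 0.0587 F [-3.7  1.3  8.6] q [-0.43  0.03  2.1   0.    1.01  1.14]
fine 0.74 px [258. 237.] n 3286 circ [ 0.4437 -0.1164] r 0.0132 mid [ 0.4428 -0.1159] ext [0.0289 0.0331]
medium 0.92 px [257. 277.] n 14118 circ [ 0.4135 -0.1161] r 0.0432 mid [ 0.4141 -0.1162] ext [0.0913 0.0817]
```

View pics/c4.png

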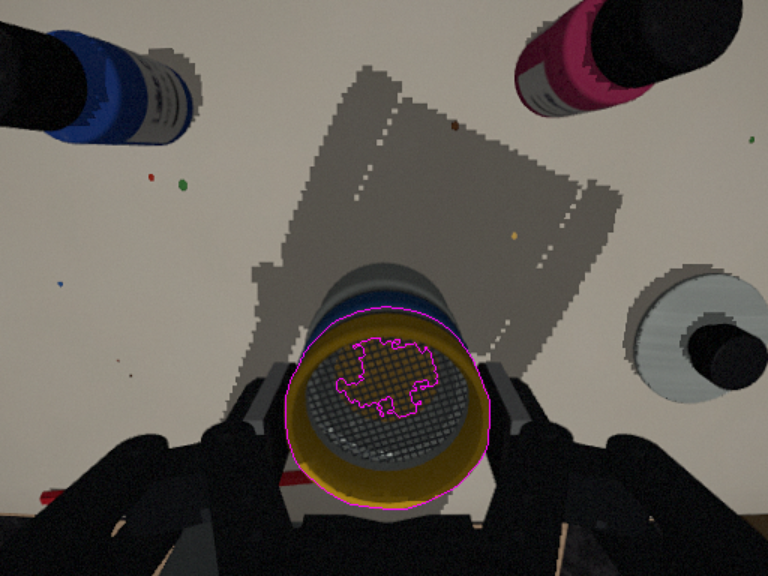

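```bash
python3 -m creep '[[0,0,0,0],[0,0,0,0],[0,0,0,0]]' 1;  python3 -m creep '[[0,0,-0.3,0],[0,0.1,-0.6,0],[0,0.35,-0.9,0],[0,0.35,-0.9,0]]';  python3 - <<'E'
from look import *
show()
look('c5',['medium'],{'medium':.078})
E
```

```text
time: 15.92
ee_pos: [0.4389, -0.1156, 0.0584]
tcp_rot: [0.0, 0.707, -0.707, -0.0]
wrist_force: [0.1, 0.1, 0.0]
width: 0.0855
time: 16.42
ee_pos: [0.3979, -0.1165, 0.1696]
tcp_rot: [0.001, -0.707, 0.707, -0.003]
wrist_force: [-0.0, -0.0, -1.0]
width: 0.0849
t 16.43 p [ 0.3979 -0.1165  0.1696] xhead -90.02 zax [ 0.005 -0.003 -1.   ] w 0.0849 F [-0. -0. -1.] q [-0.48 -0.25  2.13 -0.    1.26  1.1 ]
medium 0.85 px [261. 151.] n 4597 circ [ 0.4389 -0.1159] r 0.0296 mid [ 0.4393 -0.1156] ext [0.0593 0.0595]
```

View pics/c5.png

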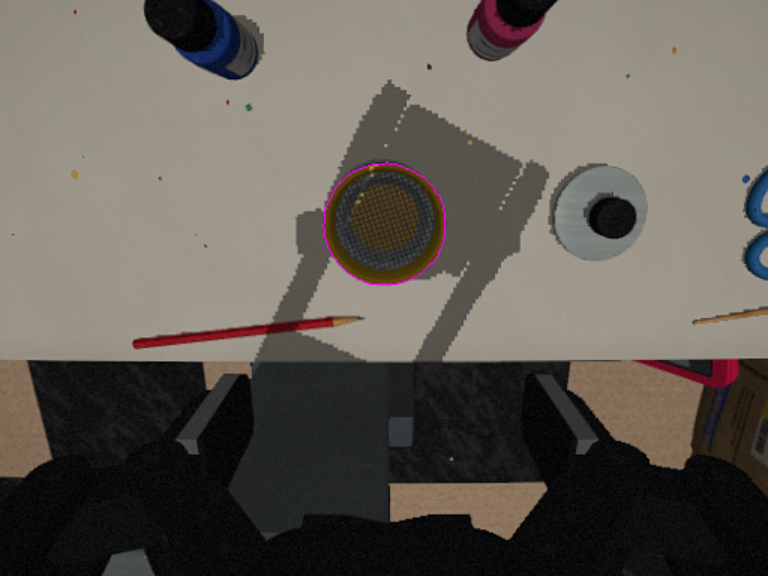

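```bash
python3 -m creep '[[-0.4,-0.1,0,0],[-0.8,-0.1,0,0],[-1,-0.1,0,0]]';  python3 -m creep '[[-0.4,-0.1,0,0],[-0.8,-0.1,0,0],[-1,-0.1,0,0]]'; python3 -m creep '[[-0.48,-0.05,0.2,0],[-0.48,-0.05,0.2,0],[-0.48,-0.05,0.2,0]]'; python3 - <<'E'
from look import *
look('d1',['coarse'],{'fine':.056})
show()
E
```

```text
time: 16.9
ee_pos: [0.4082, 0.0065, 0.1648]
tcp_rot: [0.001, 0.708, -0.706, -0.002]
wrist_force: [-0.2, -0.8, 0.0]
width: 0.0853
time: 17.27
ee_pos: [0.4201, 0.1266, 0.1647]
tcp_rot: [0.001, 0.708, -0.706, -0.001]
wrist_force: [0.4, -0.2, -0.2]
width: 0.0857
time: 17.65
ee_pos: [0.4261, 0.182, 0.1411]
tcp_rot: [0.002, 0.708, -0.707, -0.001]
wrist_force: [-0.1, 0.9, 1.0]
width: 0.0857
coarse 0.93 px [250. 166.] n 3220 circ [0.4532 0.1883] r 0.0294 mid [0.4535 0.1882] ext [0.0597 0.0599]
t 17.75 p [0.427  0.1812 0.1423] xhead -90.03 zax [-0.001 -0.    -1.   ] w 0.0854 F [-0.1  0.2  0.4] q [ 0.23 -0.08  2.03 -0.    1.19  1.8 ]
```

View pics/d1.png

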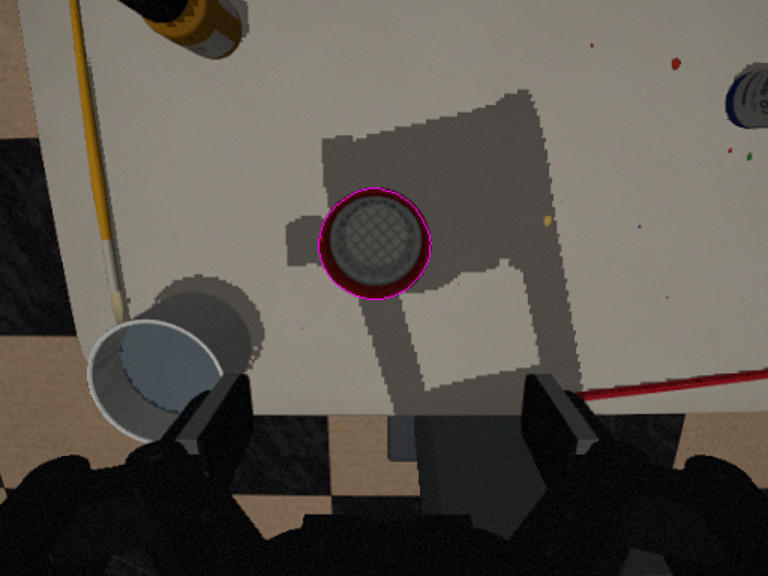

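```bash
python3 - <<'E'
from look import *
c=eyes.get_calibration('wrist')
for z in (.0,.06,.08): print(z,[onplane(np.array(p)/1.5,c,z)[:2].round(3) for p in((225,390),(157,321),(90,370),(240,360))])
show(.4532,.1883,.0125)
E
```

```text
0.0 [array([0.35 , 0.289]), array([0.399, 0.328]), array([0.364, 0.38 ]), array([0.372, 0.277])]
0.06 [array([0.383, 0.266]), array([0.421, 0.296]), array([0.394, 0.337]), array([0.4  , 0.256])]
0.08 [array([0.394, 0.258]), array([0.429, 0.286]), array([0.404, 0.322]), array([0.41 , 0.249])]
t 17.75 p [0.427  0.1812 0.1423] xhead -90.03 zax [-0.001 -0.    -1.   ] w 0.0854 F [-0.1  0.2  0.4] q [ 0.23 -0.08  2.03 -0.    1.19  1.8 ]
row [-0.0595 -0.2189  1.0814] 0
```

```bash
python3 -m creep '[[-0.06,-0.22,0.25,0],[-0.06,-0.22,0.55,0],[-0.06,-0.22,0.85,0],[-0.06,-0.22,0.85,0],[-0.06,-0.22,0.85,0]]' ; python3 - <<'E'
from look import *
show(.4532,.1883,.0125,-90)
E
```

```text
time: 18.38
ee_pos: [0.4545, 0.1887, 0.0422]
tcp_rot: [0.001, -0.707, 0.707, -0.001]
wrist_force: [-0.5, -0.3, 1.3]
width: 0.0856
t 18.38 p [0.4545 0.1887 0.0422] xhead -90.06 zax [ 0.002  0.    -1.   ] w 0.0856 F [-0.5 -0.3  1.3] q [ 0.23  0.15  2.02 -0.    0.97  1.81]
row [0.0039 0.0117 0.2471] -0.0005
```

```bash
python3 -m creep '[[0,0.01,0.13,0],[0,0.01,0.235,0],[0,0.01,0.235,0]]' ; python3 -m creep '[[0,0,0,0],[0,0,0,0],[0,0,0,0],[0,0,0,0],[0,0,0,0]]' 0.4 30;  python3 - <<'E'
from look import *
show()
E
python3 -m creep '[[0,0,-0.3,0],[0,0,-0.6,0],[0,0,-1,0],[0,0,-1,0]]';python3 -m creep '[[0.3,0.15,-0.3,0],[0.65,0.3,-0.5,0],[1,0.38,-0.5,0]]'; python3 -m creep '[[0.4,0,0,0],[0.8,0,0,0],[1,0,0,0]]'; python3 -m creep '[[0.51,0,0,0],[0.51,0,0,0],[0.51,0,0,0]]';  python3 - <<'E'
from look import *
look('d2',['medium','coarse'],{'medium':.078})
show(.439,-.1157,.11)
E
```

```text
time: 18.75
ee_pos: [0.4509, 0.1889, 0.0113]
tcp_rot: [0.001, 0.707, -0.707, -0.001]
wrist_force: [-0.6, 0.3, 0.0]
width: 0.0854
time: 19.38
ee_pos: [0.4527, 0.1894, 0.013]
tcp_rot: [-0.001, 0.707, -0.707, 0.0]
wrist_force: [-0.2, 1.0, 4.8]
width: 0.0582
t 19.38 p [0.4527 0.1894 0.013 ] xhead -89.98 zax [ 0.001  0.    -1.   ] w 0.0582 F [-0.2  1.   4.8] q [0.24 0.2  2.03 0.   0.91 1.81]
time: 19.88
ee_pos: [0.4549, 0.1899, 0.1364]
tcp_rot: [-0.003, 0.707, -0.707, 0.002]
wrist_force: [1.0, 0.3, -1.1]
width: 0.0582
time: 20.25
ee_pos: [0.4064, 0.0683, 0.1931]
tcp_rot: [-0.001, 0.708, -0.707, 0.001]
wrist_force: [0.0, -1.1, -0.6]
width: 0.0582
time: 20.62
ee_pos: [0.4055, -0.0526, 0.1911]
tcp_rot: [-0.001, -0.706, 0.708, 0.001]
wrist_force: [-0.1, -0.1, -0.6]
width: 0.0582
time: 21.0
ee_pos: [0.4058, -0.1117, 0.1912]
tcp_rot: [-0.0, -0.707, 0.707, 0.001]
wrist_force: [0.8, -0.6, -1.5]
width: 0.0583
medium 0.69 px [261. 170.] n 3116 circ [ 0.439  -0.1158] r 0.0295 mid [ 0.4395 -0.1158] ext [0.059 0.059]
t 21.15 p [ 0.4064 -0.1107  0.1919] xhead -89.88 zax [-0.001  0.001 -1.   ] w 0.0579 F [ 0.2 -0.4 -0.7] q [-0.45 -0.25  2.08  0.    1.31  1.11]
row [ 0.0423 -0.2722  0.6821] 0
```

View pics/d2.png

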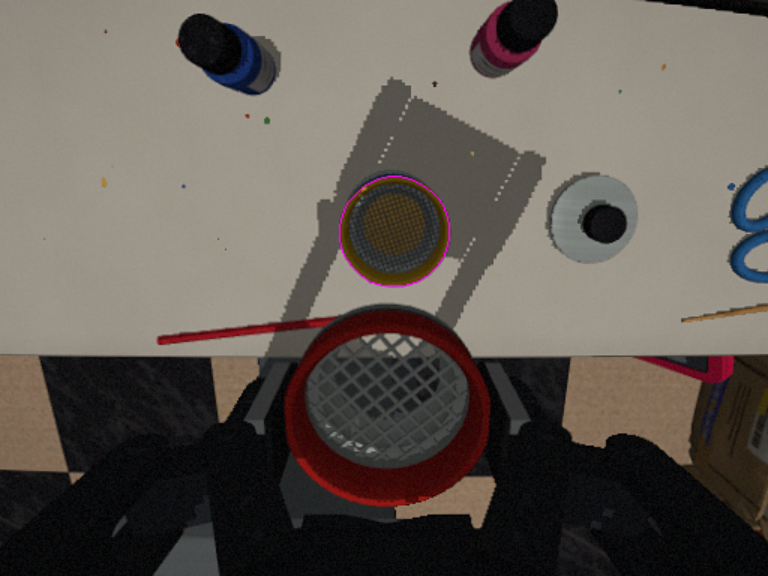

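```bash
python3 -m creep '[[0.04,-0.13,0.2,0],[0.04,-0.27,0.4,0],[0.04,-0.27,0.63,0],[0.04,-0.27,0.63,0],[0.04,-0.27,0.63,0]]';  python3 - <<'E'
from look import *
show(.439,-.1157,.081)
look('d3',['medium','coarse'],{'medium':.078})
E
```

```text
time: 21.78
ee_pos: [0.4395, -0.1163, 0.1177]
tcp_rot: [-0.0, 0.708, -0.707, 0.0]
wrist_force: [-0.4, 0.6, -0.2]
width: 0.0582
t 21.77 p [ 0.4395 -0.1163  0.1177] xhead -89.9 zax [ 0.001 -0.    -1.   ] w 0.0582 F [-0.4  0.6 -0.2] q [-0.43 -0.07  2.07  0.    1.14  1.14]
row [-0.0049  0.0045  0.3062] 0
medium 0.97 px [254. 203.] n 3299 circ [ 0.4467 -0.1158] r 0.0231 mid [ 0.4579 -0.1159] ext [0.0292 0.0586]
coarse 0.62 px [259. 276.] n 13002 circ [ 0.3794 -0.1169] r 0.0585 mid [ 0.3801 -0.117 ] ext [0.1231 0.1105]
```

View pics/d3.png

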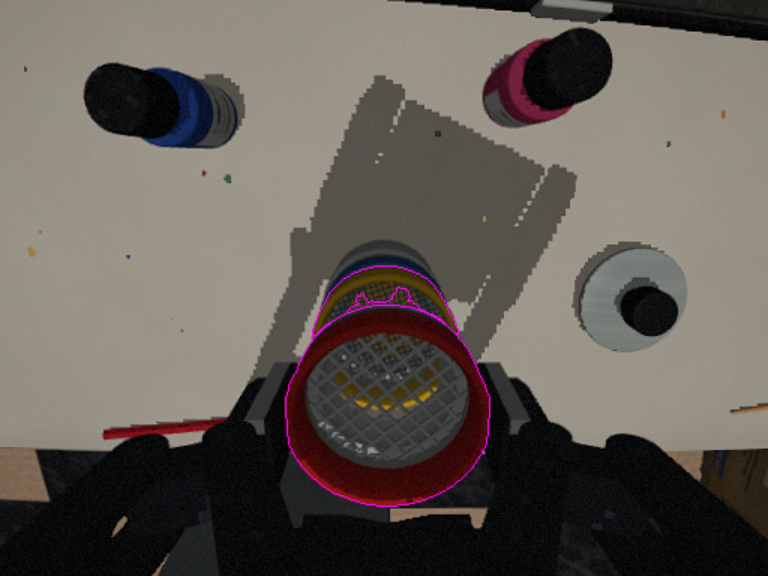

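```bash
python3 -m creep '[[0,0,0.09,0],[0,0,0.18,0],[0,0,0.26,0],[0,0,0.29,0],[0,0,0.305,0],[0,0,0.305,0]]';  python3 - <<'E'
from look import *
show()
look('d4',['coarse'],{'fine':.056})
E
```

```text
time: 22.68
ee_pos: [0.439, -0.1166, 0.0811]
tcp_rot: [0.0, 0.707, -0.707, -0.001]
wrist_force: [-4.6, 2.5, 9.2]
width: 0.0582
t 22.68 p [ 0.439  -0.1166  0.0811] xhead -89.98 zax [-0.001  0.001 -1.   ] w 0.0582 F [-4.6  2.5  9.2] q [-0.43 -0.01  2.09  0.    1.06  1.14]
coarse 0.92 px [260. 274.] n 13394 circ [ 0.4012 -0.117 ] r 0.049 mid [ 0.4017 -0.1171] ext [0.1027 0.0924]
```

View pics/d4.png

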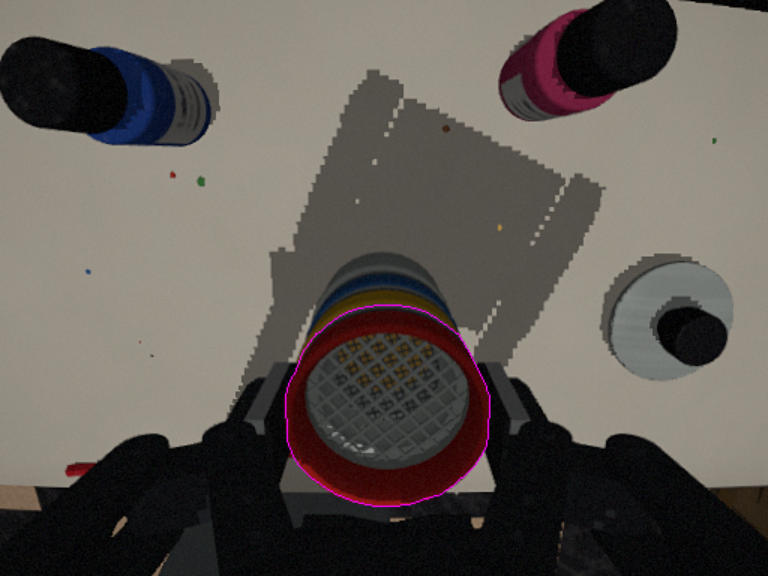

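```bash
python3 -m creep '[[0,0,0,0],[0,0,0,0],[0,0,0,0]]' 1;  python3 -m creep '[[0,0,-0.3,0],[0,0.1,-0.6,0],[0,0.32,-0.9,0],[0,0.32,-0.9,0]]';  python3 - <<'E'
from look import *
show()
look('d5',['coarse','lid'],{'coarse':.100,'lid':.0145})
E
```

```text
time: 23.15
ee_pos: [0.4391, -0.1169, 0.0802]
tcp_rot: [0.0, 0.707, -0.707, -0.0]
wrist_force: [-0.5, -0.6, 0.4]
width: 0.0851
time: 23.65
ee_pos: [0.4016, -0.1177, 0.1913]
tcp_rot: [0.001, -0.707, 0.707, -0.003]
wrist_force: [-0.1, 0.3, 0.6]
width: 0.0851
t 23.65 p [ 0.4016 -0.1177  0.1913] xhead -90.02 zax [ 0.006 -0.003 -1.   ] w 0.0851 F [-0.1  0.3  0.6] q [-0.47 -0.26  2.09 -0.    1.3   1.1 ]
coarse 0.97 px [259. 149.] n 4076 circ [ 0.4399 -0.1168] r 0.0293 mid [ 0.4402 -0.1167] ext [0.0581 0.0596]
lid 0.84 px [391. 145.] n 2685 circ [ 0.4375 -0.2513] r 0.0293 mid [ 0.4375 -0.2516] ext [0.0585 0.06  ]
```

View pics/d5.png

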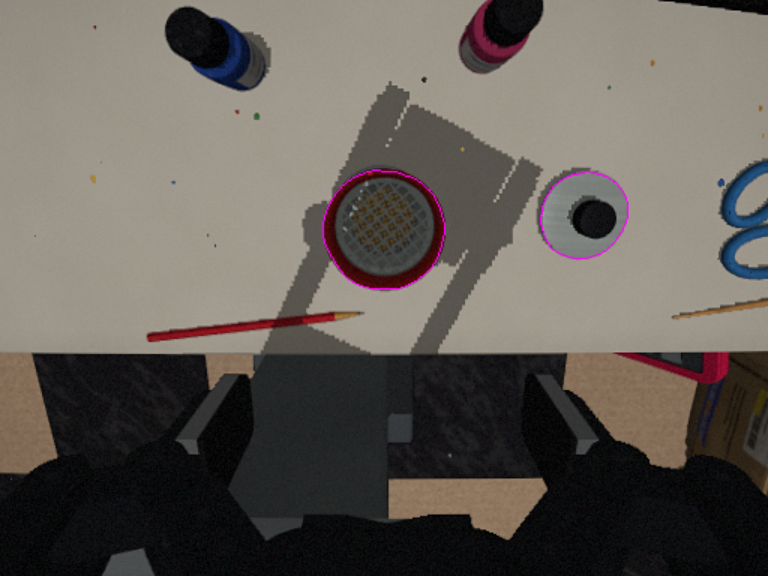

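```bash
python3 -m creep '[[0.4,0,0,0],[0.8,0,0,0],[1,0,0,0]]';  python3 -m creep '[[0.1,0,0.2,0],[0.1,0,0.3,0],[0.1,0,0.3,0]]'; python3 - <<'E'
from look import *
show()
im,c=look('e1',['lid'],{'lid':.0145})
show(.4375,-.2515,.04)
E
```

```text
time: 24.18
ee_pos: [0.4002, -0.2383, 0.1864]
tcp_rot: [-0.0, -0.707, 0.707, 0.001]
wrist_force: [-0.1, -0.0, 0.4]
width: 0.0854
time: 24.55
ee_pos: [0.3997, -0.2473, 0.1501]
tcp_rot: [0.0, 0.707, -0.707, -0.002]
wrist_force: [-0.7, 0.6, -0.2]
width: 0.0853
t 24.55 p [ 0.3997 -0.2473  0.1501] xhead -89.97 zax [-0.004  0.003 -1.   ] w 0.0853 F [-0.7  0.6 -0.2] q [-0.72 -0.07  2.    0.    1.21  0.85]
lid 0.67 px [263. 145.] n 3677 circ [ 0.4374 -0.2521] r 0.0293 mid [ 0.4371 -0.2522] ext [0.059  0.0585]
lid 0.51 px [119. 140.] n 968 circ [ 0.4368 -0.1067] r 0.0275 mid [ 0.4375 -0.119 ] ext [0.0618 0.0349]
t 24.65 p [ 0.4008 -0.2481  0.1522] xhead -89.94 zax [-0.     0.001 -1.   ] w 0.0855 F [ 0.1 -0.9  0.5] q [-0.72 -0.07  2.    0.    1.21  0.85]
row [ 0.0289 -0.3062  0.9344] 0
```

View pics/e1.png

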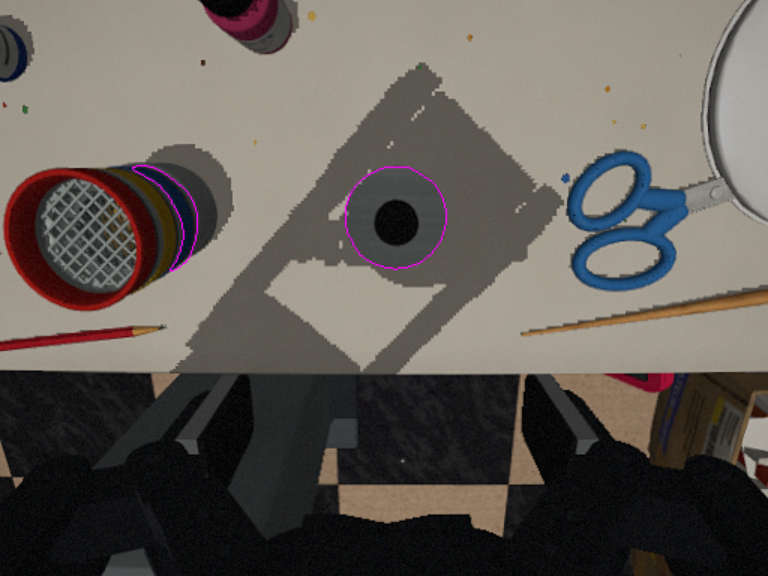

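```bash
python3 -m creep '[[0.033,-0.15,0.25,0],[0.033,-0.305,0.55,0],[0.033,-0.305,0.85,0],[0.033,-0.305,0.85,0],[0.033,-0.305,0.85,0]]' ; python3 - <<'E'
from look import *
show(.4373,-.252,.025,-90)
E
```

```text
time: 25.28
ee_pos: [0.4382, -0.2532, 0.052]
tcp_rot: [-0.0, 0.707, -0.707, 0.001]
wrist_force: [0.6, -0.9, -0.0]
width: 0.0855
t 25.27 p [ 0.4382 -0.2532  0.052 ] xhead -89.96 zax [ 0.002 -0.001 -1.   ] w 0.0855 F [ 0.6 -0.9 -0. ] q [-0.68  0.16  1.98  0.    1.    0.89]
row [-0.0102  0.0082  0.2247] 0.0004
```

```bash
python3 -m creep '[[-0.01,0,0.12,0],[-0.01,0,0.21,0],[-0.01,0,0.21,0]]' ; python3 -m creep '[[0,0,0,0],[0,0,0,0],[0,0,0,0],[0,0,0,0],[0,0,0,0],[0,0,0,0]]' 0.1 30;  python3 - <<'E'
from look import *
show()
look('e2',['lid'],{'lid':.0145})
E
```

```text
time: 25.65
ee_pos: [0.4364, -0.251, 0.0241]
tcp_rot: [0.0, 0.707, -0.707, -0.001]
wrist_force: [0.6, 0.1, -0.1]
width: 0.0855
time: 26.4
ee_pos: [0.4376, -0.2518, 0.0255]
tcp_rot: [-0.0, 0.707, -0.707, 0.0]
wrist_force: [-0.8, -0.7, 2.9]
width: 0.0226
t 26.4 p [ 0.4376 -0.2518  0.0255] xhead -89.98 zax [ 0.001 -0.    -1.   ] w 0.0226 F [-0.8 -0.7  2.9] q [-0.68  0.21  1.99 -0.    0.95  0.89]
lid 0.65 px [258. 237.] n 6866 circ [ 0.4402 -0.2521] r 0.0253 mid [ 0.4388 -0.2521] ext [0.0589 0.059 ]
```

View pics/e2.png

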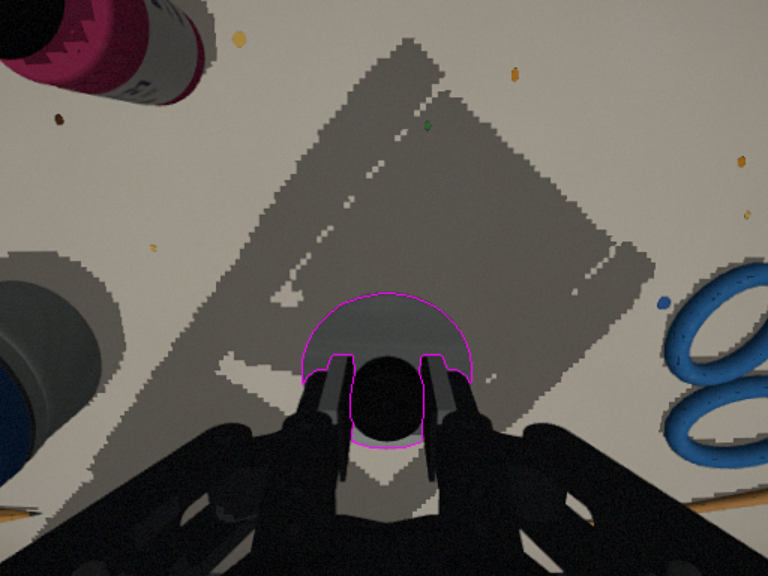

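```bash
python3 -m creep '[[0,0,-0.3,0],[0,0,-0.6,0],[0,0,-1,0],[0,0,-1,0]]'; python3 -m creep '[[0,0.15,-0.3,0],[0,0.3,-0.5,0],[-0.1,0.3,-0.6,0],[-0.1,0.3,-0.6,0]]'; python3 -m creep '[[-0.35,0,0,0],[-0.7,0,0,0],[-1,0,0,0],[-1,0,0,0]]'; python3 - <<'E'
from look import *
show()
look('e3',['lid','coarse'],{'coarse':.1})
show(.440,-.1168,.148)
E
```

```text
time: 27.0
ee_pos: [0.4395, -0.2533, 0.149]
tcp_rot: [-0.0, 0.707, -0.707, 0.004]
wrist_force: [0.5, -1.2, -1.7]
width: 0.0225
time: 27.5
ee_pos: [0.4016, -0.2388, 0.2168]
tcp_rot: [-0.0, 0.707, -0.707, 0.0]
wrist_force: [0.8, -0.5, -1.6]
width: 0.0226
time: 28.0
ee_pos: [0.4008, -0.1172, 0.2153]
tcp_rot: [0.0, 0.709, -0.706, -0.001]
wrist_force: [0.4, -1.1, -1.0]
width: 0.0229
t 28.0 p [ 0.4008 -0.1172  0.2153] xhead -89.76 zax [-0.002  0.002 -1.   ] w 0.0229 F [ 0.4 -1.1 -1. ] q [-0.47 -0.28  2.06  0.    1.36  1.09]
lid 0.8 px [258. 236.] n 6707 circ [ 0.3184 -0.1171] r 0.0548 mid [ 0.3149 -0.1171] ext [0.1291 0.1284]
coarse 0.57 px [262. 147.] n 3800 circ [ 0.4399 -0.1171] r 0.0296 mid [ 0.4402 -0.1174] ext [0.0596 0.0584]
t 28.15 p [ 0.4012 -0.1198  0.2162] xhead -89.95 zax [-0.001  0.    -1.   ] w 0.0223 F [ 0.3  0.3 -0.9] q [-0.48 -0.28  2.06 -0.    1.36  1.09]
row [-0.0244 -0.3241  0.5682] 0
```

View pics/e3.png

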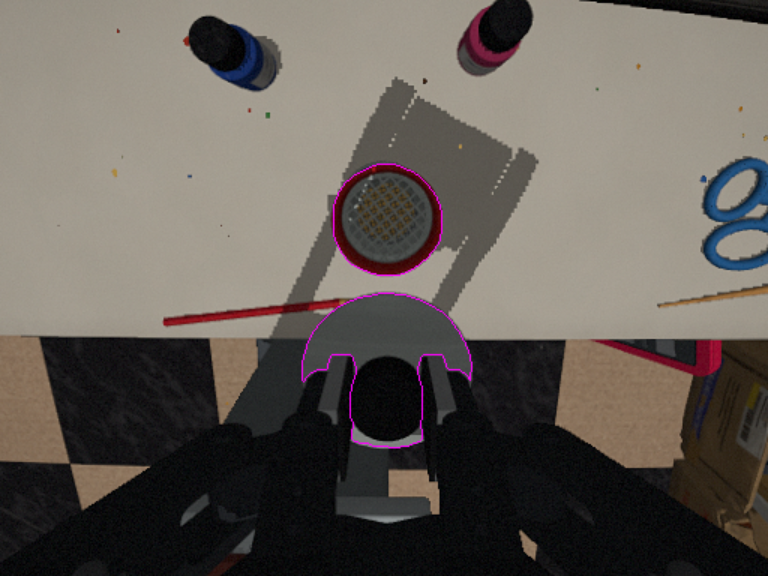

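```bash
python3 -m creep '[[-0.024,-0.16,0.2,0],[-0.024,-0.324,0.35,0],[-0.024,-0.324,0.53,0],[-0.024,-0.324,0.53,0],[-0.024,-0.324,0.53,0]]';  python3 - <<'E'
from look import *
show(.440,-.117,.1155)
look('e4',['lid','coarse'],{'coarse':.1})
E
```

```text
time: 28.78
ee_pos: [0.4403, -0.1174, 0.1539]
tcp_rot: [-0.0, -0.707, 0.707, -0.0]
wrist_force: [-0.0, -0.1, -0.6]
width: 0.0224
t 28.77 p [ 0.4403 -0.1174  0.1539] xhead -90.04 zax [ 0. -0. -1.] w 0.0224 F [-0.  -0.1 -0.6] q [-0.43 -0.11  2.04 -0.    1.21  1.14]
row [-0.0036  0.0026  0.3203] 0
lid 0.57 px [258. 236.] n 6785 circ [ 0.3884 -0.1177] r 0.0445 mid [ 0.3858 -0.118 ] ext [0.104  0.1028]
coarse 0.91 px [258. 188.] n 1310 circ [ 0.4464 -0.1169] r 0.0241 mid [ 0.4596 -0.1167] ext [0.027  0.0569]
```

View pics/e4.png

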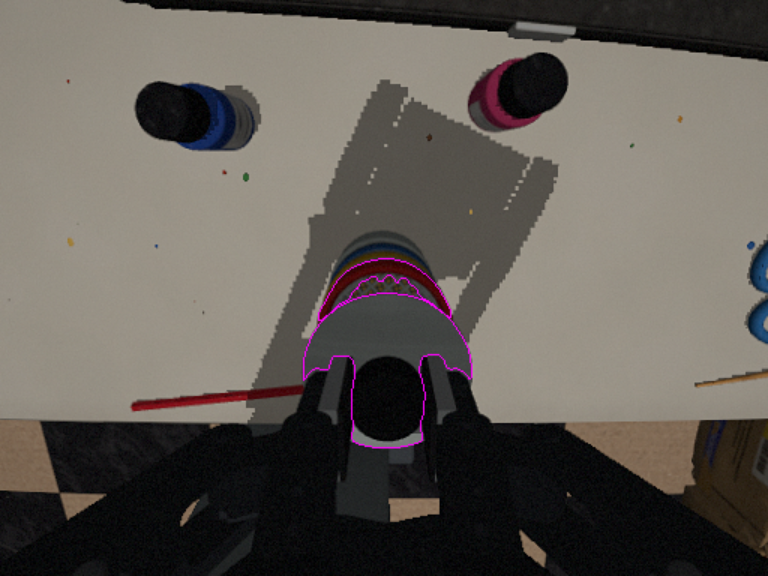

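```bash
python3 -m creep '[[0,0,0.09,0],[0,0,0.18,0],[0,0,0.27,0],[0,0,0.31,0],[0,0,0.32,0],[0,0,0.32,0]]';  python3 - <<'E'
from look import *
show()
look('e5',['lid','coarse'],{'coarse':.1})
E
```

```text
time: 29.68
ee_pos: [0.4403, -0.1166, 0.1155]
tcp_rot: [-0.0, 0.707, -0.707, -0.0]
wrist_force: [-2.3, 0.4, 3.2]
width: 0.0228
t 29.68 p [ 0.4403 -0.1166  0.1155] xhead -89.97 zax [-0.  0. -1.] w 0.0228 F [-2.3  0.4  3.2] q [-0.43 -0.06  2.07  0.    1.13  1.14]
lid 0.94 px [259. 237.] n 6808 circ [ 0.407  -0.1167] r 0.0378 mid [ 0.405  -0.1167] ext [0.0901 0.0883]
coarse 0.76 px [265. 193.] n 867 circ [ 0.4493 -0.1176] r 0.0242 mid [ 0.465  -0.1191] ext [0.0209 0.0492]
```

View pics/e5.png

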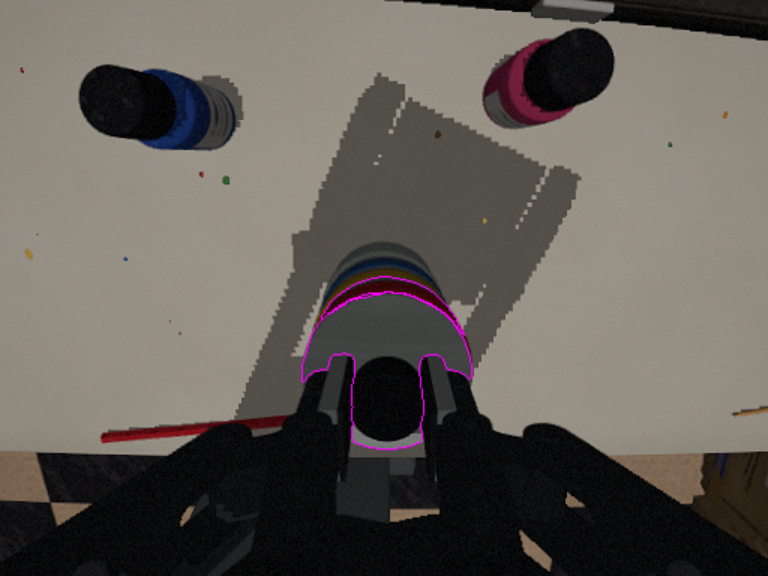

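```bash
python3 -m creep '[[0,0,0.012,0],[0,0,0.012,0]]'; python3 -m creep '[[0,0,0,0],[0,0,0,0],[0,0,0,0],[0,0,0,0],[0,0,0,0]]' 1;  python3 -m creep '[[0,0,-0.3,0],[0,0,-0.6,0],[0,0.32,-0.9,0],[0,0.32,-0.9,0]]';  python3 - <<'E'
from look import *
show()
look('e6',['lid','coarse'],{'coarse':.100,'lid':.1045})
show()
ct=eyes.get_calibration('scene'); im=eyes.snapshot('scene'); cv2.imwrite('pics/e6s.png',cv2.resize(im[150:300,100:400,::-1],None,fx=2.6,fy=2.6))
E
```

```text
time: 30.08
ee_pos: [0.4412, -0.1169, 0.1154]
tcp_rot: [-0.001, 0.707, -0.707, 0.001]
wrist_force: [-3.3, 3.3, 13.2]
width: 0.0226
time: 30.7
ee_pos: [0.4401, -0.1167, 0.1136]
tcp_rot: [0.0, 0.707, -0.707, -0.0]
wrist_force: [0.4, -0.5, 0.9]
width: 0.0852
time: 31.2
ee_pos: [0.4023, -0.1175, 0.225]
tcp_rot: [0.001, -0.707, 0.707, -0.003]
wrist_force: [0.8, -1.0, 0.1]
width: 0.0854
t 31.2 p [ 0.4023 -0.1175  0.225 ] xhead -90.02 zax [ 0.006 -0.003 -1.   ] w 0.0854 F [ 0.8 -1.   0.1] q [-0.47 -0.29  2.05 -0.    1.38  1.1 ]
lid 0.6 px [257. 146.] n 4154 circ [ 0.4392 -0.1168] r 0.0296 mid [ 0.4391 -0.1165] ext [0.0587 0.0588]
t 31.35 p [ 0.4017 -0.1166  0.2209] xhead -90.0 zax [-0.  0. -1.] w 0.0853 F [-0.3 -0.4 -0.5] q [-0.47 -0.28  2.05  0.    1.37  1.1 ]
```

View pics/e6.png

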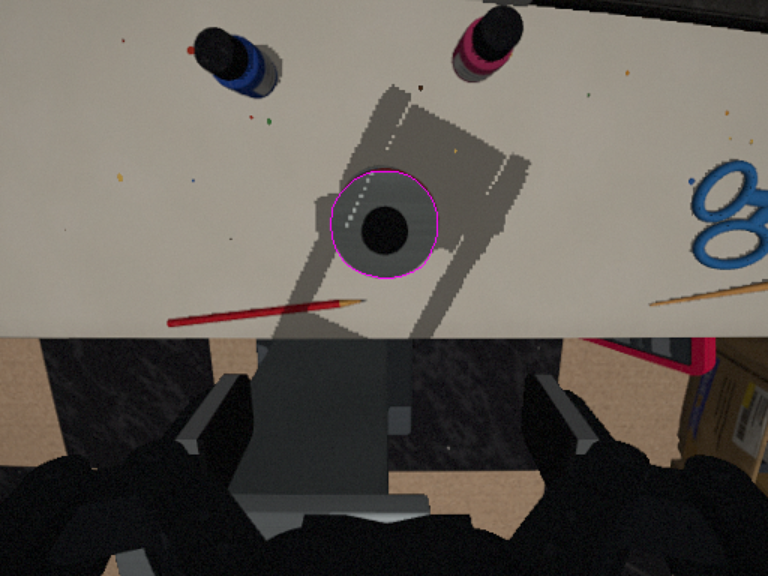

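View pics/e6s.png

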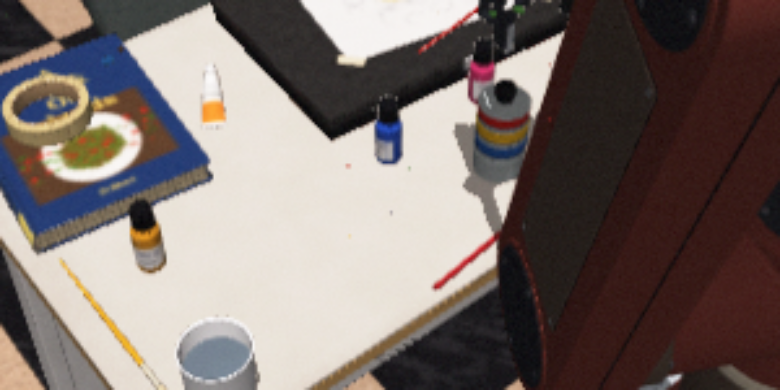

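The stack looks level in both views, and all three bottles stand. I'll take one oblique view from the left for a final check.

```bash
python3 -m creep '[[-0.35,0,0,0],[-0.7,0,0,0],[-1,0,0.1,0]]'; python3 -m creep '[[-0.3,0,0.2,0],[-0.5,0,0.5,0],[-0.5,0,0.7,0],[-0.5,0,0.7,0],[-0.5,0,0.7,0]]'; python3 - <<'E'
from look import *
show()
c=eyes.get_calibration('wrist'); im=eyes.snapshot('wrist')
o=im[:,:,::-1].copy()
t=np.linspace(0,2*np.pi,120)
for z,r,col in((.034,.03,(255,255,255)),(.056,.03,(255,0,0)),(.078,.03,(0,255,255)),(.1,.03,(0,0,255)),(.1045,.03,(0,255,0)),(.1255,.012,(255,0,255))):
    p=np.array([proj([.4395+r*np.cos(a),-.1168+r*np.sin(a),z],c) for a in t])
    cv2.polylines(o,[np.round(p*8).astype(np.int32)],True,col,1,cv2.LINE_AA,3)
A=cv2.resize(np.hstack([im[60:260,300:490,::-1],o[60:260,300:490]]),None,fx=2.1,fy=2.1); cv2.imwrite('pics/f1.png',A)
E
```

```text
time: 31.78
ee_pos: [0.4019, 0.0047, 0.2088]
tcp_rot: [0.0, 0.707, -0.707, -0.0]
wrist_force: [0.5, -0.2, -0.4]
width: 0.0851
time: 32.4
ee_pos: [0.402, 0.0632, 0.1258]
tcp_rot: [0.0, 0.707, -0.707, -0.0]
wrist_force: [-0.9, 0.1, 0.3]
width: 0.0852
t 32.4 p [0.402  0.0632 0.1258] xhead -89.99 zax [-0.001  0.    -1.   ] w 0.0852 F [-0.9  0.1  0.3] q [-0.04 -0.21  2.18  0.    1.17  1.53]
```

View pics/f1.png

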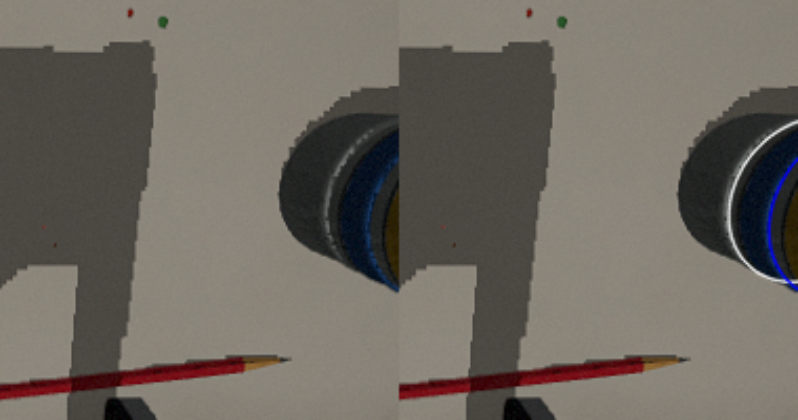

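Too far left: the stack is cut off at the right edge. I'll move back 90 mm.

```bash
python3 -m creep '[[0.25,0,0,0],[0.5,0,0,0],[0.55,0,0,0],[0.55,0,0,0]]'; python3 - <<'E'
from look import *
show()
c=eyes.get_calibration('wrist'); im=eyes.snapshot('wrist')
o=im[:,:,::-1].copy()
t=np.linspace(0,2*np.pi,120)
for z,r,col in((.034,.03,(255,255,255)),(.056,.03,(255,0,0)),(.078,.03,(0,255,255)),(.1,.03,(0,0,255)),(.1045,.03,(0,255,0)),(.1355,.012,(255,0,255))):
    p=np.array([proj([.4395+r*np.cos(a),-.1168+r*np.sin(a),z],c) for a in t])
    cv2.polylines(o,[np.round(p*8).astype(np.int32)],True,col,1,cv2.LINE_AA,3)
A=cv2.resize(np.hstack([im[60:260,322:512,::-1],o[60:260,322:512]]),None,fx=2.1,fy=2.1); cv2.imwrite('pics/f2.png',A)
E
```

```text
time: 32.95
ee_pos: [0.4023, -0.003, 0.1264]
tcp_rot: [0.001, -0.707, 0.708, -0.0]
wrist_force: [-0.1, 1.0, 0.0]
width: 0.085
t 32.95 p [ 0.4023 -0.003   0.1264] xhead -90.08 zax [ 0.001  0.    -1.   ] w 0.085 F [-0.1  1.   0. ] q [-0.2  -0.22  2.19  0.    1.17  1.37]
```

View pics/f2.png

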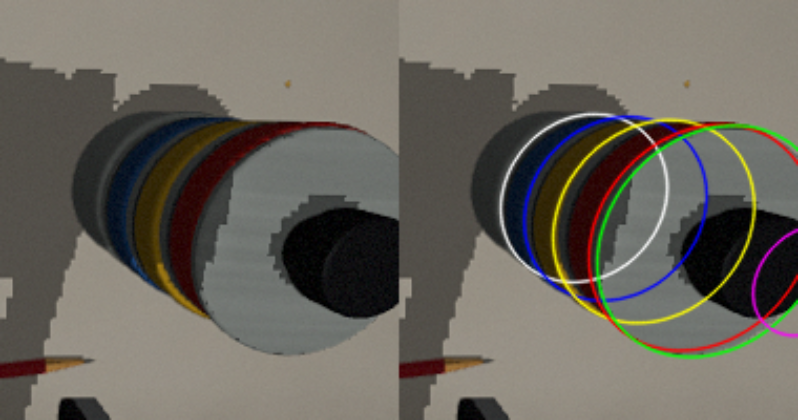

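The seams lie where the nominal seated rings project, and the lid disc matches z = 104.5 mm. Nothing is tilted and the gripper is clear, so I'm handing in.

```bash
python3 -c "
from h import *
print(manip.sign_off()); show()"
```

```text
the job is handed in; nothing more can be done
None
the job is handed in; nothing more can be done
```

The sieve stack is together and handed in at about 33 s of the 93 s allowed. From the bottom it runs pan, fine, medium, coarse, lid, and it stands where the pan stood, near (0.44, −0.117) m.

- **Seating:** Each part went down on light contact, at most about 13 N at the wrist. The tool stopped within about 1 mm of its fully home height each time. The final oblique wrist view showed the lid disc and the seams where a fully seated stack would put them, with no tilt visible.
- **Bottles:** The last scene picture showed all three paint bottles upright.
- **Gripper:** It was open and more than 100 mm from the stack when I handed in.
- **Checks that missed:** The first oblique picture cut the stack off, so I took another. The networks sometimes mislabelled things, for example the red sieve as fine and part of the stack as lid. I checked their reports against the pictures.

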